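# Load the sanitising box, shut its cover and wind its timer

## Robot

A 6-joint arm with a two-finger parallel gripper is mounted at the origin on a cart in front of the work surface, level with it; the furniture and walls round the work are solid. World frame = base frame: x ahead of the robot, y to its left, z up, the work surface at z = 0. Lengths are in m, angles in rad, forces in N, time in s.
With the tool pointing down it reaches from about 0.225 to 0.875 m from the base axis. Payload 3.4 kg.
Tool frame: the origin (TCP) lies midway between the tips of the shut fingers; the grasp point (between the pads) lies 19 mm behind it; x points along the fingers, z is the direction in which the jaws open and shut, and the axes are right-handed (so a half turn about x gives the same grasp; the last joint's range is limited). The gripper opens to 85 mm and grips with 20 to 120 N. Pads are 22 mm wide; open, the fingers measure 114 mm over their backs; the gripper's body (76 mm by 85 mm) begins 54 mm behind the grasp point. The pads swing forward as they close: fully open they stand 13 mm farther back than shut.
Start: joints at [-1.384, 0.276, 1.505, -0, 1.361, -0.121], TCP at [0.174, -0.548, 0.231] pointing down, gripper open.
Joint ranges: [-2.89, 2.89], [-0.75, 2.08], [0.22, 2.7], [-1.18, 4.32], [0.11, 2.71], [-2.7, 2.7]. Speed limits (rad/s): [2.57, 2.57, 3.14, 3.14, 3.14, 3.14].

## Interface

Orientations are given as a unit quaternion [w, x, y, z].
In Python, from rig import manip, eyes gives the robot as it stands. The module is installed in compiled form; this text tells all that it offers.
- The arm moves only by the shell command python3 -m crank 'ROWS' [FORCE]. ROWS is JSON, a list of rows, each a list of 7 numbers: the shift along the tool's x, y, z in cm, then the turn, a rotation vector about the tool's x, y, z in degrees, then the finger opening in cm, from 0 to 8.54. A call has 1 to 5 rows; each row is the pose to reach, as a shift and turn from the pose commanded when the call began, along the tool's axes at that moment; what a row does not reach only later rows make up. A row lasts 1/8 s, in which the tool goes at most 62.5 mm and 10.7 degrees, less where a joint would pass 70% of its speed; a pose out of reach is approached as far as the arm can. A call with a gripper value outside its range is refused whole. The fingers move at their own pace and stop on an object; FORCE is the grip in N (left out, the last holds). Time passes only in rows, so rows that repeat a pose let the fingers close. It gives the time, the measured TCP pose, the force and the opening at its end, in the units of the state.
- manip.get_state(): the state, without advancing time (a new reading comes with each control period).
- eyes.get_image(name): name is "scene" or "side" or "wrist"; returns a dict with "color" (400x640x3 uint8, blue, green, red), "z_map" (400x640 float32, m along the optical axis (not along the pixel's ray), 0 where there is no reading), "vertical_fov" (degrees; the focal length in pixels is half the picture's height over the tangent of half this angle, whatever the lens; pixels are square), "cx", "cy" (the principal point, pixels), "eye" and "attitude" of the camera in the world. Camera axes: x right, y up, looking along -z (the intrinsics and any distortion apply to the point x, -y, -z); pixel columns grow to the right and rows downward; lengths in m; the calibration is good to about 2 mm. A picture is of the moment at which its call begins.
- manip.sign_off(): hands the job in, once; it reports no verdict.
The state is a dict: "clock": time; "qpos": joint angles; "qd": joint speeds; "effort": joint torques, N m; "position": TCP position; "ee_rot": TCP orientation; "contact_force": force on the tool from outside, world axes, zero at the start; "moment": the same for the moment, N m; "width": finger opening in m.
Only numpy, scipy, OpenCV 4.12 (cv2) and the standard library are available. Lean on these libraries where they do the work, as an engineer would, in place of code of your own. Each camera call takes 0.05 s, during which the arm holds its last target.

## Task

Slide the sanitising box's amber cover all the way back, then put in the washed pieces that are out on the worktop in front of the sink: cups, glass and jigger upright on the floor of the rear well, the spoons lying lengthways in the raised front tray. When everything is in, slide the cover fully shut, and only then wind the timer key clockwise as far as it goes, in several turns; the lamp lights as the key is wound, so never wind it while the cover is open. Leave the tumbler, the lemon and the polish tin where they are.

Things in the scene. Friction and masses are not known exactly. Their poses are not given: they have to be found in the camera images.
- sanitiser: white table-top sanitising box, fixed, 358 mm deep (x), 427 mm wide (y), 111 mm high. Origin: on its underside, below the centre of the chamber; x points to its rear, y to its left, z up. Chamber inside: x -85 to 85, y -155 to 155 mm; walls 12 mm thick, the front one 98 mm high, the side ones 109 mm. Behind it a housing (98 mm high) under the open cover; on its right a deck (y -166 to -260, 100 mm high) with the timer
- cover (a joint): sliding cover of the box: an amber sheet 190 x 310 x 5 mm (underside 98 mm, top 103 mm above the worktop), held in rails. 0 m is fully shut, 0.165 m is fully back; it slides along the box's x axis, needs about 2 N and stays where it is left
- cover_handle (a point): centre of the black grip block at the middle of the cover's front edge, 114 mm above the worktop. The block is 16 mm thick (box x), 46 mm long (box y), 12 mm behind the cover's front edge at its centre, and rises 22 mm above the cover's top. It moves with the cover; axes as the box's
- well_floor (a point): centre of the floor of the rear well of the chamber: box x -10 to 85, y -155 to 155 mm, floor 20 mm above the worktop; axes as the box's. Pieces up to 75 mm high fit under the shut cover; fully back, it still hangs over the rearmost 16 mm of the well. A 3 mm thick lip, its top 54 mm above the worktop, parts it from the tray in front
- tray_floor (a point): centre of the floor of the raised front tray of the chamber: box x -85 to -13, y -155 to 155 mm, floor 45 mm above the worktop, its rear lip 9 mm high; axes as the box's. The shut cover is 53 mm above it
- timer (a joint): clockwork timer key on the deck, vertical axis. 0 rad is run down; the value grows as the key is turned clockwise seen from above; it is fully wound at its stop, 4.2 rad. A spring pulls it back and friction holds it where it is let go; turning takes 0.04 N m at first and 0.07 N m near the stop
- timer_key (a point): on the axis of the timer key, 128 mm above the worktop, at the middle of the upright part of its black wing: 44 mm long (this point's x), 12 mm thick (this point's y), from 110 to 140 mm above the worktop, on a round hub 48 mm across. Turns with the key; at 0 rad its x axis is parallel to the box's x
- egg_cup_wide: plated egg cup, 46 mm across the bowl, 60 mm high, standing on a foot. Origin: centre of the underside, z up. May be absent
- egg_cup_slim: plated egg cup, 39 mm across the bowl, 60 mm high, standing on a foot. Origin: centre of the underside, z up. May be absent
- shot_glass: clear shot glass, 38 mm across at the foot, 48 mm at the rim, 61 mm high. Origin: centre of the underside, z up. May be absent
- jigger: plated double jigger, 43 mm across at both ends, narrow waist, 70 mm high (it grips like a cylinder). Origin: centre of the underside, z up. May be absent
- teaspoon: plain teaspoon lying flat, 138 mm long (its x), bowl 28 mm wide, 12 mm high. Origin: underside of its middle. May be absent
- dessert_spoon: plated dessert spoon lying flat, 136 mm long (its y), bowl 28 mm wide, 10 mm high (it grips like a bar 16 mm wide and 10 mm high). Origin: underside of its middle. May be absent
- tumbler: clear tumbler, 80 mm across, 88 mm high; to be left alone. Origin: centre of the underside
- lemon: lemon, 71 x 53 x 51 mm; to be left alone. Origin: underside
- polish_tin: round patterned tin, 67 mm across, 44 mm high; to be left alone. Origin: centre of the underside

How it is judged:
By the outcome, as a careful person would: the job done as asked, in the order asked, and still so for the second after the job is handed in, with the robot touching nothing.
Of egg_cup_wide, egg_cup_slim, shot_glass, jigger only 2 to 4 are there at a start; the rules pass over those that are not, and their reading is None.
Of teaspoon, dessert_spoon only 1 to 2 are there at a start; the rules pass over those that are not, and their reading is None.
At some moment in a run one of teaspoon, dessert_spoon may be knocked a few centimetres aside while the robot is not near it.
It also fails if it takes over 210 s, if anything falls off the work surface, if the arm or the gripper's body presses on something with over 40 N, if the wrist force passes 120 N, or if a joint passes its speed limit or range.

## Working session

There is one attempt and no reset: what is moved stays moved. The work goes in short steps, Python scripts to look and compute and a shell command to move; the robot and the scene stay as the last step left them, time stands still between calls to the robot, and variables do not carry over. Pictures are saved under pics/ and viewed, and the job is handed in when it is done.

```bash
mkdir -p pics; cat > h.py <<'E'
import numpy as np, cv2
from rig import manip, eyes
from scipy.spatial.transform import Rotation as R
def rot(q): return R.from_quat([q[1],q[2],q[3],q[0]])
def snap(n,f):
    im=eyes.get_image(n); cv2.imwrite('pics/'+f,im['color']); np.savez('pics/'+f[:-4]+'.npz',**im); return im
def cam(im):
    f=200/np.tan(np.radians(im['vertical_fov'])/2); a=np.array(im['attitude'])
    M=rot(a).as_matrix() if a.size==4 else a.reshape(3,3)
    return f,M,np.array(im['eye'])
def pts(im):
    f,M,e=cam(im); z=im['z_map']; v,u=np.mgrid[0:400,0:640]
    P=np.stack([(u-im['cx'])/f*z,-(v-im['cy'])/f*z,-z],-1)
    W=P@M.T+e; W[z==0]=np.nan; return W
def ray(im,u,v,h):
    f,M,e=cam(im); d=M@np.array([(u-im['cx'])/f,-(v-im['cy'])/f,-1]); return e+d*(h-e[2])/d[2]
def proj(im,p):
    f,M,e=cam(im); c=M.T@(np.array(p)-e); return im['cx']+f*c[0]/-c[2], im['cy']-f*c[1]/-c[2]
def ld(f): return {k:v[()] if v.shape==() else v for k,v in np.load('pics/'+f+'.npz',allow_pickle=True).items()}
E
python3 - <<'E'
from h import *
print(manip.get_state())
for n in ['scene','side','wrist']:
    im=snap(n,n+'0.png'); print(n,[ (k,v) for k,v in im.items() if k not in('color','z_map')],(im['z_map']>0).mean())
E
```

```text
{'clock': 0.0, 'qpos': array([-1.38402694e+00,  2.76570727e-01,  1.50614124e+00, -1.82099944e-05,
        1.36070009e+00, -1.20974417e-01]), 'qd': array([ 5.55753021e-04, -1.00784576e-03, -2.81726368e-04,  8.67097096e-05,
       -8.18494478e-04,  7.81373884e-04]), 'effort': array([ 3.16214964e-04, -4.16783094e+01, -2.45806521e+01, -6.44431384e-05,
        1.10537579e-02, -6.90504038e-06]), 'position': array([ 0.1740752 , -0.54745485,  0.23045032]), 'ee_rot': array([ 0.57025193,  0.4178936 ,  0.57119967, -0.41702351]), 'contact_force': array([ 0.59937985,  0.13402041, -0.26699966]), 'moment': array([-0.02987095, -0.01367096, -0.01279488]), 'width': 0.08533883173218852}
scene [('vertical_fov', 54.20537406729378), ('cx', 320.77533768762663), ('cy', 200.71702698498376), ('eye', array([-0.54132474,  0.63358828,  1.43231313])), ('attitude', array([-0.45266362, -0.16796542,  0.31918488,  0.81547795]))] 0.9960859375
side [('vertical_fov', 43.79347894676445), ('cx', 311.2953380928823), ('cy', 197.74109108157097), ('eye', array([-0.02938001, -0.98042666,  1.79537919])), ('attitude', array([ 0.93075018,  0.27074428, -0.06760755, -0.23628553]))] 0.9727890625
wrist [('vertical_fov', 67.4724425900705), ('cx', 318.62824329995834), ('cy', 197.7900406599303), ('eye', array([ 0.25362351, -0.52213725,  0.37277279])), ('attitude', array([ 0.79600333, -0.13250211,  0.09812183, -0.58240363]))] 0.9956953125
```

View pics/scene0.png

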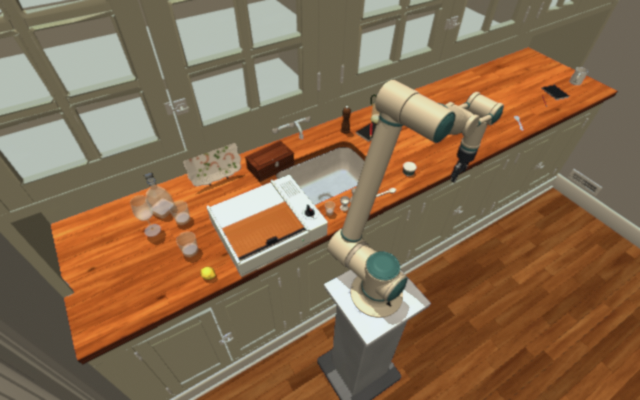

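View pics/side0.png

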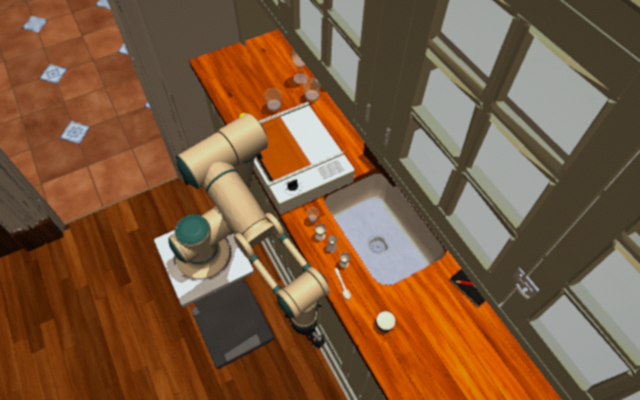

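View pics/wrist0.png

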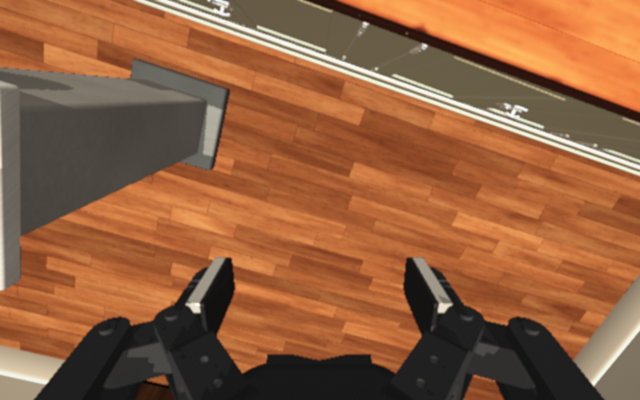

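```bash
python3 - <<'E'
from h import *
a=ld('side0');b=ld('scene0')
cv2.imwrite('pics/z1.png',cv2.resize(a['color'][90:350,230:420],None,fx=2.3*1.3*.75,fy=2.3*1.3*.75,interpolation=cv2.INTER_CUBIC)[:600])
cv2.imwrite('pics/z2.png',cv2.resize(b['color'][140:290,190:420],None,fx=3.4,fy=3.4,interpolation=cv2.INTER_CUBIC))
cv2.imwrite('pics/z3.png',cv2.resize(b['color'][60:190,430:620],None,fx=4,fy=4,interpolation=cv2.INTER_CUBIC))
W=pts(a)
for n,(u,v) in dict(a=(312,215),b=(320,233),c=(331,243),d=(344,260),sp=(347,293),sp2=(338,270),tin=(386,320),key=(292,185),tab=(350,310)).items(): print(n,W[v,u].round(3))
W=pts(b)
for n,(u,v) in dict(sp=(518,122),tin=(410,168),lem=(208,273),key=(309,211),hand=(271,241),tum=(190,245),sp2=(380,193)).items(): print(n,W[v,u].round(3))
E
```

```text
a [ 0.468 -0.061  0.015]
b [ 0.443 -0.173  0.064]
c [ 0.46  -0.231  0.061]
d [ 0.476 -0.307  0.032]
sp [ 0.424 -0.42   0.003]
sp2 [ 0.443 -0.321 -0.   ]
tin [ 0.486 -0.588  0.042]
key [0.434 0.045 0.124]
tab [ 0.402 -0.481 -0.004]
sp [ 0.474 -1.473 -0.007]
tin [ 0.468 -0.58   0.042]
lem [0.413 0.549 0.051]
key [0.426 0.061 0.129]
hand [0.376 0.275 0.117]
tum [0.566 0.565 0.076]
sp2 [ 0.434 -0.361  0.004]
```

```bash
ls pics
```

```text
scene0.npz
scene0.png
side0.npz
side0.png
wrist0.npz
wrist0.png
z1.png
z2.png
z3.png
```

View pics/z1.png

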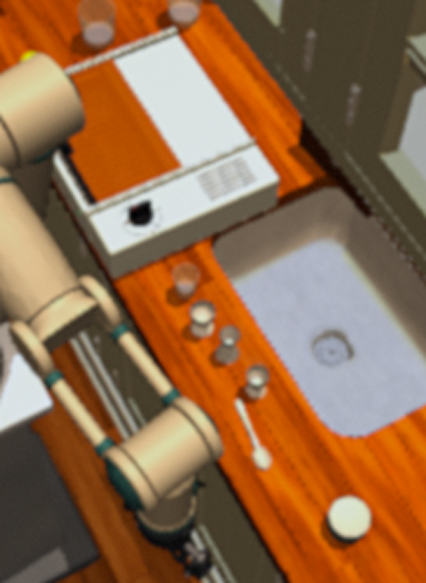

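View pics/z2.png

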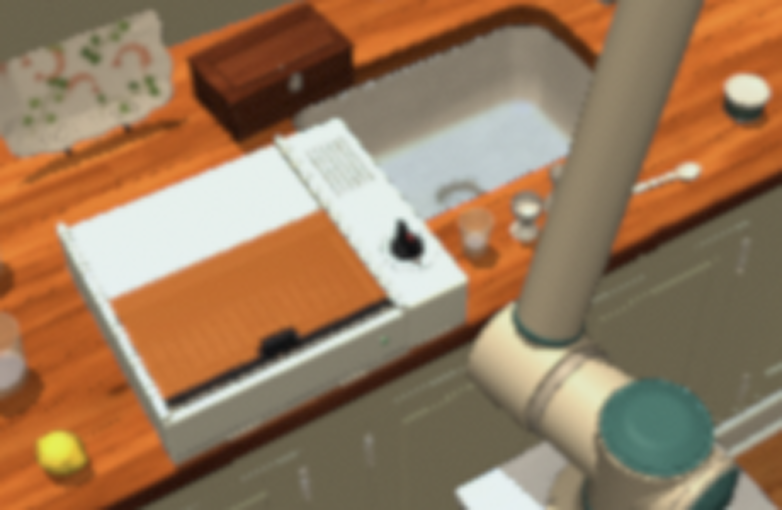

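View pics/z3.png

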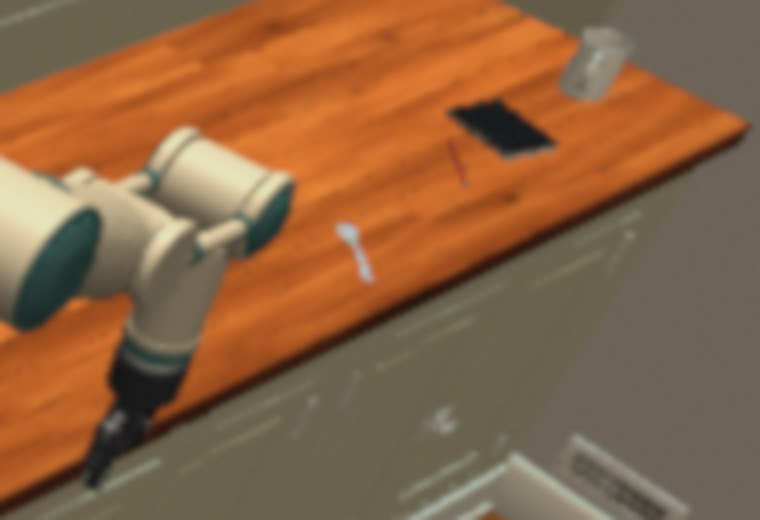

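```bash
python3 - <<'E'
from h import *
for nm,s in (('scene0',(slice(195,275),slice(205,310))),('side0',(slice(100,205),slice(240,330)))):
    a=ld(nm); hsv=cv2.cvtColor(a['color'],cv2.COLOR_BGR2HSV); W=pts(a)
    z=W[...,2]; m=np.zeros(z.shape,bool); m[s]=True
    am=m&(z>.092)&(z<.113)&(hsv[...,1]>130)
    u,v=np.where(am)[::-1]; P=np.array([ray(a,x,y,.103)[:2] for x,y in zip(u,v)])
    r=cv2.minAreaRect((P*1000).astype(np.float32)); print(nm,len(u),r, cv2.boxPoints(r).round(0).tolist(), np.median(z[am]))
    wh=m&(z>.08)&(z<.125)&(hsv[...,1]<60)&(hsv[...,2]>150)
    Q=W[wh]; print(np.nanmin(Q,0),np.nanmax(Q,0))
    bl=m&(z>.085)&(z<.15)&(hsv[...,2]<60)
    n,l,st,c=cv2.connectedComponentsWithStats(bl.astype(np.uint8))
    for i in range(1,n):
        if st[i,4]>5: print(st[i],np.nanmean(W[l==i],0).round(3),np.nanmin(W[l==i],0).round(3),np.nanmax(W[l==i],0).round(3))
s=manip.get_state(); print(rot(s['ee_rot']).as_matrix().round(3))
E
```

```text
scene0 2178 ((466.7745361328125, 268.33673095703125), (302.5489807128906, 174.66831970214844), 89.20240783691406) [[377.0, 118.0], [552.0, 116.0], [556.0, 418.0], [382.0, 421.0]] 0.10345482481597335
[0.3469548  0.01167827 0.08034805] [0.70995006 0.43730096 0.11914447]
[306 207   4   9  25] [0.433 0.063 0.119] [0.419 0.056 0.105] [0.446 0.071 0.141]
[255 230  46  22  99] [0.375 0.261 0.109] [0.369 0.139 0.098] [0.382 0.351 0.133]
[242 253  10   5  10] [0.374 0.389 0.105] [0.37  0.369 0.1  ] [0.379 0.409 0.109]
side0 1763 ((468.68682861328125, 269.1848449707031), (303.07110595703125, 179.2875518798828), 89.10443878173828) [[377.0, 119.0], [556.0, 116.0], [561.0, 419.0], [381.0, 422.0]] 0.1028046000238445
[0.3517247  0.00389088 0.08079361] [0.7145608  0.52471932 0.11874187]
[256 153  16  27  64] [0.377 0.211 0.107] [0.371 0.12  0.094] [0.389 0.271 0.128]
[288 181   9   9  66] [0.436 0.046 0.12 ] [0.415 0.031 0.101] [0.454 0.056 0.147]
[[-0.     0.953  0.303]
 [ 0.001  0.303 -0.953]
 [-1.     0.    -0.001]]
```

```bash
cat >> h.py <<'E'
def Rt(yaw):
    y=np.radians(yaw); z=np.array([np.cos(y),np.sin(y),0]); x=np.array([0,0,-1.]); return np.stack([x,np.cross(z,x),z],1)
def go(p,yaw,s=None):
    s=s or manip.get_state(); r=rot(s['ee_rot']).as_matrix()
    d=r.T@(np.array(p)-s['position'])*100; rv=R.from_matrix(r.T@Rt(yaw)).as_rotvec(degrees=True)
    print('shift',d.round(2),'turn',rv.round(1),'rows',max(np.linalg.norm(d)/6.25,np.linalg.norm(rv)/10.7).round(1), 'q6?',np.degrees(s['qpos'][[0,5]]).round(0))
E
python3 - <<'E'
from h import *
im=ld('wrist0'); f,M,e=cam(im); s=manip.get_state(); r=rot(s['ee_rot']).as_matrix()
print('look tool',r.T@-M[:,2],'eye tool',r.T@(e-s['position']),'right',r.T@M[:,0])
go((.38,-.22,.35),-40)
E
```

```text
look tool [ 9.45581665e-01 -3.25384288e-01 -6.16774019e-04] eye tool [-0.1421529   0.08349632 -0.00037507] right [ 4.34979386e-04 -6.31454295e-04  9.99999706e-01]
shift [-11.9   29.55 -25.  ] turn [-32.4  -0.1  -0. ] rows 6.5 q6? [-79.  -7.]
```

```bash
python3 -m crank '[[-6,15,-12,-10,0,0,8],[-11.9,20,-17,-20,0,0,8],[-11.9,25,-21,-30,0,0,8],[-11.9,29.5,-25,-32.4,0,0,8],[-11.9,29.5,-25,-32.4,0,0,8]]'
python3 -m crank '[[0,0,0,0,0,0,8],[0,0,0,0,0,0,8]]'
python3 - <<'E'
from h import *
snap('wrist','w1.png'); snap('side','s1.png');go((.38,-.22,.35),-40)
E
```

```text
clock: 0.78
position: [0.3326, -0.2956, 0.3284]
ee_rot: [0.665, 0.242, 0.664, -0.242]
contact_force: [0.5, -0.2, 0.0]
width: 0.08
clock: 1.02
position: [0.3317, -0.2975, 0.3277]
ee_rot: [0.665, 0.241, 0.665, -0.242]
contact_force: [-0.9, -0.6, -0.8]
width: 0.08
shift [-2.28  9.13 -1.31] turn [-0.1 -0.1  0. ] rows 1.5 q6? [-51. -11.]
```

View pics/w1.png

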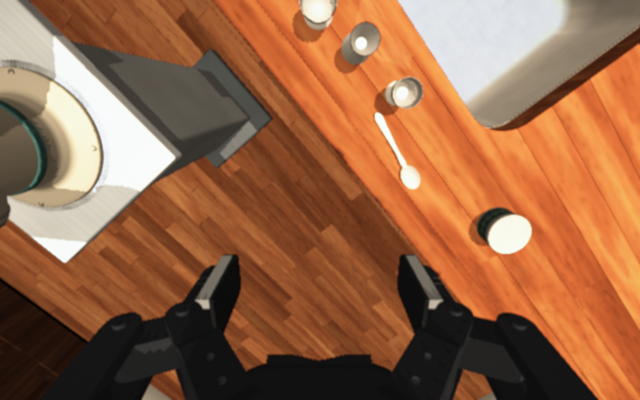

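```bash
python3 -m crank '[[-2.3,5,-1,0,0,0,8],[-2.3,11,-1.3,0,0,0,8],[-2.3,13,-1.3,0,0,0,8],[-2.3,13,-1.3,0,0,0,8],[-2.3,13,-1.3,0,0,0,8]]'
python3 - <<'E'
from h import *
im=snap('wrist','w2.png'); snap('side','s2.png');s=manip.get_state();print(s['position'])
E
```

```text
clock: 1.75
position: [0.4048, -0.1908, 0.3504]
ee_rot: [0.664, 0.242, 0.665, -0.243]
contact_force: [0.2, 0.5, -0.1]
width: 0.0802
[ 0.40475512 -0.19072055  0.35066679]
```

View pics/w2.png

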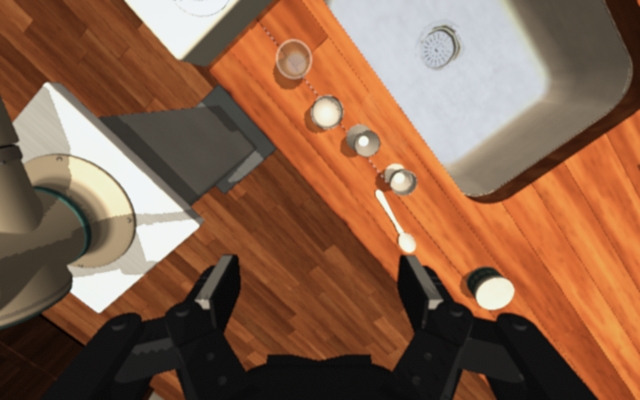

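View pics/s2.png

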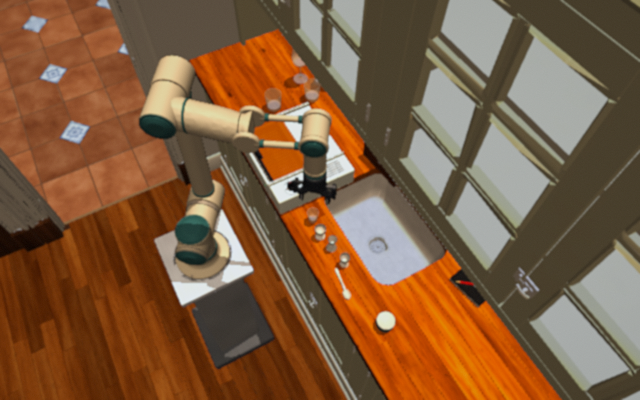

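```bash
python3 - <<'E'
from h import *
a=ld('w2'); c=a['color'][25:260,260:460]
cv2.imwrite('pics/z4.png',cv2.resize(c,None,fx=2.5,fy=2.5,interpolation=cv2.INTER_CUBIC))
W=pts(a); m=(W[...,2]>.012)&(W[...,2]<.09)
m[:, :255]=0; m[240:]=0; m[:35]=0;m[:,460:]=0
n,l,st,ce=cv2.connectedComponentsWithStats(m.astype(np.uint8))
for i in range(1,n):
    if st[i,4]>40:
        Q=W[l==i]; top=Q[Q[:,2]>Q[:,2].max()-.015]; print(st[i],ce[i].round(1),Q[:,2].max().round(3),top.min(0).round(3),top.max(0).round(3),((top.min(0)+top.max(0))/2).round(3))
hsv=cv2.cvtColor(a['color'],cv2.COLOR_BGR2HSV)
sm=((hsv[...,1]<110)&(hsv[...,2]>150)).astype(np.uint8); sm[:188]=0;sm[255:]=0;sm[:,:370]=0;sm[:,425:]=0
n,l,st,ce=cv2.connectedComponentsWithStats(sm)
i=1+np.argmax(st[1:,4]); v,u=np.where(l==i); P=np.array([ray(a,x,y,.006)[:2] for x,y in zip(u,v)])
r=cv2.minAreaRect((P*1000).astype(np.float32)); print(st[i],r,cv2.boxPoints(r).round(0).tolist())
np.save('pics/sp.npy',P)
E
```

```text
[ 276   39   36   40 1099] [293.3  58.3] 0.062 [ 0.437 -0.094  0.047] [ 0.485 -0.047  0.062] [ 0.461 -0.071  0.055]
[311  95  33  34 870] [326.7 111.4] 0.062 [ 0.429 -0.173  0.048] [ 0.475 -0.128  0.062] [ 0.452 -0.151  0.055]
[349 127  31  30 667] [364.4 141.3] 0.072 [ 0.45  -0.237  0.057] [ 0.486 -0.201  0.072] [ 0.468 -0.219  0.064]
[389 169  28  26 574] [402.6 181.5] 0.061 [ 0.456 -0.323  0.047] [ 0.494 -0.285  0.061] [ 0.475 -0.304  0.054]
[375 189  41  64 568] ((421.3442077636719, -374.3756103515625), (138.4634552001953, 27.761253356933594), 84.23493194580078) [[401.0, -442.0], [428.0, -445.0], [442.0, -307.0], [414.0, -304.0]]
```

View pics/z4.png

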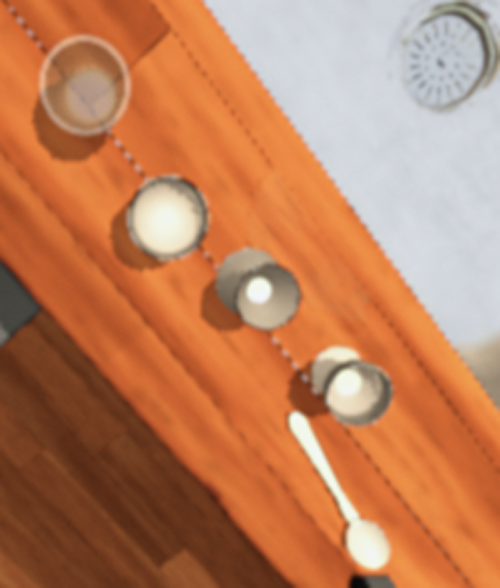

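```bash
python3 - <<'E'
from h import *
a=ld('w2')
print(ray(a,367,143,.07),ray(a,403,182,.06),ray(a,326.5,111.5,.06),ray(a,294,59,.061))
go((.379,.270,.20),-1)
E
```

```text
[ 0.46844175 -0.21910158  0.07      ] [ 0.474804   -0.30255889  0.06      ] [ 0.45195045 -0.15025717  0.06      ] [ 0.46164685 -0.07153975  0.061     ]
shift [ 15.06  33.59 -31.64] turn [-39.1  -0.    0. ] rows 7.8 q6? [-34.   6.]
```

```bash
python3 -m crank '[[2,5,-5,-10,0,0,6],[4,10,-9.5,-20,0,0,6],[7,15,-14,-30,0,0,6],[9,20,-19,-39,0,0,6],[11,25,-24,-39,0,0,6]]'
python3 - <<'E'
from h import *
go((.379,.270,.20),-1)
E
```

```text
clock: 2.48
position: [0.386, 0.1079, 0.2551]
ee_rot: [0.707, 0.006, 0.707, -0.007]
contact_force: [0.0, 0.4, -0.7]
width: 0.0599
shift [ 5.5  16.2  -1.01] turn [-0.1  0.1  0. ] rows 2.7 q6? [6. 7.]
```

```bash
python3 -m crank '[[2,5,-0.5,0,0,0,6],[4,11,-1,0,0,0,6],[5.5,16.2,-1,0,0,0,6],[5.5,16.2,-1,0,0,0,6],[5.5,16.2,-1,0,0,0,6]]'
python3 - <<'E'
from h import *
snap('wrist','w3.png')
go((.379,.270,.20),-1)
E
```

```text
clock: 3.1
position: [0.3792, 0.2682, 0.2004]
ee_rot: [0.707, 0.006, 0.707, -0.007]
contact_force: [0.5, -0.4, 0.2]
width: 0.0598
shift [ 0.07  0.21 -0.04] turn [-0.1  0.   0.1] rows 0.0 q6? [27. 28.]
```

View pics/w3.png

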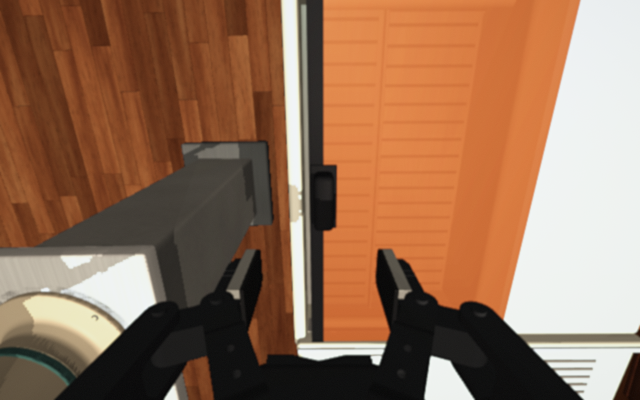

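```bash
python3 - <<'E'
from h import *
a=ld('w3')
print('top corners',ray(a,313,166,.125),ray(a,336,166,.125),ray(a,313,229,.125),ray(a,336,229,.125))
W=pts(a); m=(W[...,2]>.115)&(W[...,2]<.135); m[240:]=0
v,u=np.where(m);print(len(u),u.min(),u.max(),v.min(),v.max(),W[m].min(0),W[m].max(0),W[m].mean(0))
# front strip edges & walls
for x in (300,306,312,324): print(x,ray(a,x,30,.103),ray(a,x,330,.103))
E
```

```text
top corners [0.37502689 0.30236528 0.125     ] [0.39207416 0.30206352 0.125     ] [0.37379351 0.25113266 0.125     ] [0.39212371 0.25081274 0.125     ]
1121 313 333 174 230 [0.37429655 0.24884385 0.11549902] [0.39014105 0.29432617 0.12650194] [0.38229881 0.27345849 0.12370557]
300 [0.3676415  0.39586605 0.103     ] [0.357495   0.13052499 0.103     ]
306 [0.37189613 0.3957889  0.103     ] [0.36348388 0.13042338 0.103     ]
312 [0.3761506  0.39571175 0.103     ] [0.36947245 0.13032178 0.103     ]
324 [0.38465906 0.39555745 0.103     ] [0.38144864 0.13011858 0.103     ]
```

```bash
python3 -m crank '[[5,0.4,0.3,0,0,0,6],[9.1,0.4,0.3,0,0,0,6],[9.1,0.4,0.3,0,0,0,6],[9.1,0.4,0.3,0,0,0,1],[9.1,0.4,0.3,0,0,0,1]]' 40
python3 -m crank '[[0,0,0,0,0,0,1],[0,0,0,0,0,0,1],[0,0,0,0,0,0,1]]'
```

```text
clock: 3.78
position: [0.3836, 0.2735, 0.1115]
ee_rot: [0.708, 0.007, 0.706, -0.006]
contact_force: [-0.7, 0.6, 0.1]
width: 0.024
clock: 4.15
position: [0.3833, 0.2736, 0.1114]
ee_rot: [0.708, 0.006, 0.706, -0.005]
contact_force: [-0.1, -1.2, 6.8]
width: 0.0151
```

```bash
python3 -m crank '[[0,0,3,0,0,0,1],[0,0,7,0,0,0,1],[0,0,11,0,0,0,1],[0,0,14.5,0,0,0,1],[0,0,16.6,0,0,0,1]]'
python3 -m crank '[[0,0,0,0,0,0,1],[0,0,0.2,0,0,0,1],[0,0,0.2,0,0,0,1]]'
python3 - <<'E'
from h import *
s=manip.get_state();print(s['position'],s['contact_force'])
E
```

```text
clock: 4.78
position: [0.5309, 0.2717, 0.1109]
ee_rot: [0.693, 0.007, 0.721, -0.007]
contact_force: [-55.4, 6.3, 43.7]
width: 0.0151
clock: 5.15
position: [0.5306, 0.2718, 0.111]
ee_rot: [0.694, 0.006, 0.72, -0.006]
contact_force: [-37.1, 4.2, 28.3]
width: 0.0147
[0.53062468 0.27177867 0.1109795 ] [-37.06176995   4.20481325  28.31821748]
```

```bash
python3 -m crank '[[0,0,-2,0,0,0,1],[0,0,-2,0,0,0,1]]'
python3 - <<'E'
from h import *
s=manip.get_state();print(s['position'],s['contact_force'],s['qpos'])
for n in ('scene','side','wrist'): snap(n,n[0]+'4.png')
a=ld('s4');cv2.imwrite('pics/z5.png',np.hstack([cv2.resize(a['color'][150:300,190:330],None,fx=2.8,fy=3,interpolation=cv2.INTER_CUBIC) ]))
E
```

```text
clock: 5.4
position: [0.5285, 0.2718, 0.111]
ee_rot: [0.707, 0.006, 0.707, -0.005]
contact_force: [-0.8, 1.4, 4.9]
width: 0.0151
[0.52854408 0.27177493 0.11095469] [-0.77921265  1.40994287  4.87473726] [3.57057068e-01 3.92642887e-01 1.64403690e+00 1.52974691e-03
 1.10445532e+00 3.72092124e-01]
```

View pics/w4.png

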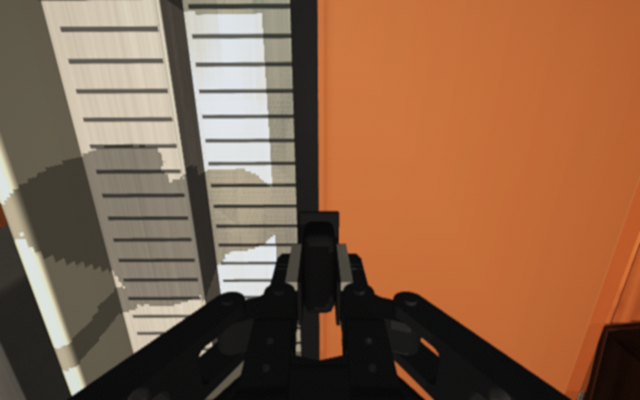

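View pics/s4.png

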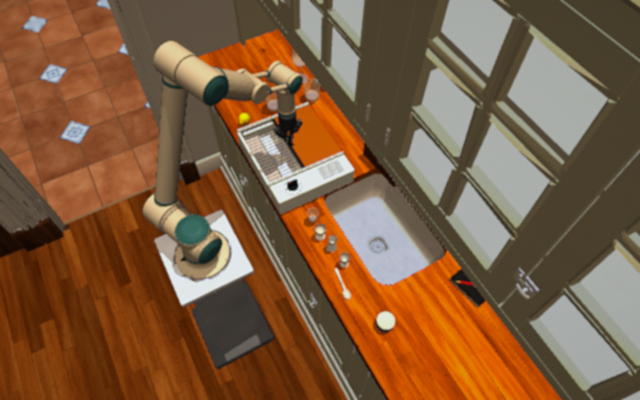

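```bash
python3 - <<'E'
from h import *
a=ld('w4'); W=pts(a)
for v in (40,100,130):
    print(v); 
    last=None
    for u in range(20,330,6): 
        p=W[v,u]; print(u,p.round(3),end='; ')
    print()
E
```

```text
40
20 [0.366 0.388 0.067]; 26 [0.365 0.388 0.062]; 32 [0.366 0.389 0.06 ]; 38 [0.365 0.39  0.054]; 44 [0.365 0.39  0.05 ]; 50 [0.365 0.391 0.045]; 56 [0.369 0.391 0.045]; 62 [0.372 0.391 0.044]; 68 [0.375 0.391 0.044]; 74 [0.38  0.391 0.045]; 80 [0.383 0.391 0.045]; 86 [0.387 0.391 0.045]; 92 [0.391 0.391 0.044]; 98 [0.394 0.391 0.044]; 104 [0.399 0.39  0.045]; 110 [0.402 0.39  0.045]; 116 [0.406 0.391 0.044]; 122 [0.409 0.391 0.044]; 128 [0.413 0.39  0.045]; 134 [0.417 0.39  0.044]; 140 [0.42  0.39  0.044]; 146 [0.425 0.39  0.045]; 152 [0.428 0.39  0.045]; 158 [0.432 0.39  0.044]; 164 [0.44  0.389 0.053]; 170 [0.44  0.39  0.046]; 176 [nan nan nan]; 182 [0.44  0.392 0.028]; 188 [0.441 0.394 0.02 ]; 194 [0.445 0.394 0.02 ]; 200 [0.449 0.394 0.02 ]; 206 [0.453 0.394 0.018]; 212 [0.458 0.394 0.019]; 218 [0.462 0.393 0.02 ]; 224 [0.466 0.394 0.019]; 230 [0.47  0.393 0.02 ]; 236 [0.474 0.393 0.019]; 242 [0.478 0.393 0.019]; 248 [0.483 0.393 0.019]; 254 [0.487 0.393 0.021]; 260 [0.491 0.393 0.019]; 266 [0.495 0.393 0.019]; 272 [0.5   0.393 0.02 ]; 278 [0.504 0.393 0.019]; 284 [0.508 0.393 
[... 2052 characters left out ...]
 164 [0.425 0.335 0.043]; 170 [0.429 0.335 0.044]; 176 [0.438 0.336 0.055]; 182 [0.44  0.335 0.049]; 188 [0.439 0.334 0.039]; 194 [0.439 0.333 0.028]; 200 [0.44  0.332 0.02 ]; 206 [0.445 0.332 0.02 ]; 212 [0.45  0.332 0.021]; 218 [0.454 0.332 0.019]; 224 [0.459 0.332 0.019]; 230 [0.463 0.332 0.02 ]; 236 [0.468 0.332 0.019]; 242 [0.473 0.332 0.02 ]; 248 [0.477 0.331 0.019]; 254 [0.482 0.331 0.02 ]; 260 [0.486 0.331 0.02 ]; 266 [0.491 0.331 0.02 ]; 272 [0.495 0.331 0.02 ]; 278 [0.5   0.331 0.02 ]; 284 [0.505 0.331 0.019]; 290 [0.509 0.331 0.02 ]; 296 [0.52  0.34  0.103]; 302 [0.523 0.34  0.105]; 308 [0.526 0.34  0.103]; 314 [0.529 0.34  0.104]; 320 [0.532 0.339 0.102]; 326 [0.535 0.339 0.102];
```

View pics/z5.png

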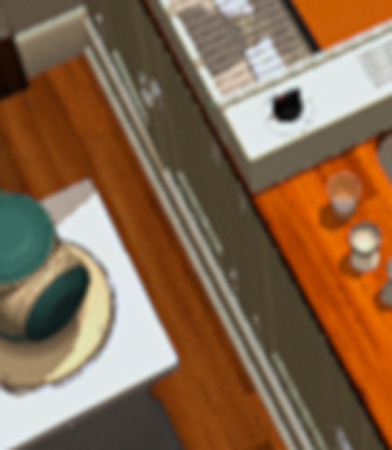

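```bash
python3 -m crank '[[0,0,0.3,0,0,0,1],[0,0,0.5,0,0,0,1],[0,0,0.5,0,0,0,1]]'
```

```text
clock: 5.92
position: [0.5306, 0.2717, 0.1108]
ee_rot: [0.704, 0.007, 0.711, -0.006]
contact_force: [-14.2, 4.0, 15.9]
width: 0.0149
```

```bash
python3 -m crank '[[0,0,0,0,0,0,5],[0,0,0,0,0,0,5],[0,0,0,0,0,0,5],[-4,0,0,0,0,0,5],[-10,0,0,0,0,0,5]]'
python3 -m crank '[[-4,0,-5,0,0,0,6],[-8,0,-10,0,0,0,6],[-8,0,-10,0,0,0,6],[-8,0,-10,0,0,0,6]]'
python3 - <<'E'
from h import *
a=snap('wrist','w5.png'); W=pts(a)
print(manip.get_state()['position'])
# cover front edge
z=W[...,2]
for v in range(0,300,40):
    row=W[v]; c=np.where((row[:,2]>.098)&(row[:,2]<.108)&(row[:,0]>.49))[0]
    if len(c): print(v,row[c[0]].round(4))
E
```

```text
clock: 6.55
position: [0.5344, 0.2699, 0.2082]
ee_rot: [0.705, 0.005, 0.709, -0.007]
contact_force: [1.3, 0.2, 1.1]
width: 0.0501
clock: 7.05
position: [0.4356, 0.2723, 0.2894]
ee_rot: [0.708, 0.006, 0.707, -0.006]
contact_force: [0.3, -0.8, -0.5]
width: 0.0601
[0.43567562 0.27212927 0.28842641]
40 [0.5194 0.4064 0.0993]
80 [0.5191 0.3694 0.0988]
120 [0.5187 0.3292 0.0986]
160 [0.518  0.2855 0.099 ]
200 [0.5172 0.2382 0.1   ]
240 [0.5168 0.1857 0.0993]
280 [0.5618 0.129  0.1019]
```

View pics/w5.png

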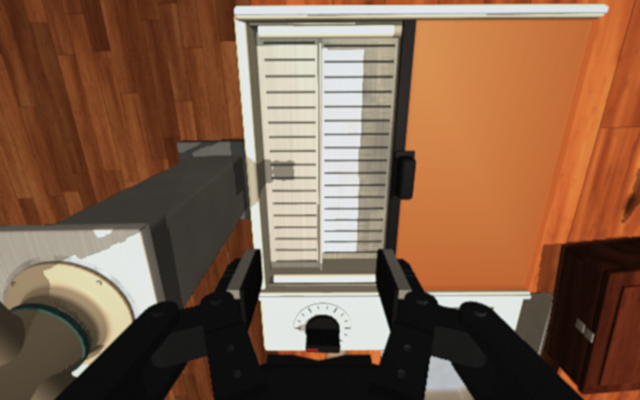

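```bash
python3 - <<'E'
from h import *
a=ld('w5'); W=pts(a); z=W[...,2]
m=(abs(z-.02)<.006)&(W[...,0]>.43)&(W[...,0]<.54)
print('well',np.nanpercentile(W[m],[.5,99.5],axis=0).round(4))
m=(abs(z-.045)<.005)&(W[...,0]>.35)&(W[...,0]<.45)
print('tray',np.nanpercentile(W[m],[.5,99.5],axis=0).round(4))
for u in (285,300,340,370): 
    col=W[:,u]; m=np.where((col[:,2]<.06)&(col[:,2]>.0))[0]; m=m[(m<300)]; print(u,col[m[0]],col[m[-1]])
    c=np.where((col[:,2]>.10)&(col[:,2]<.114)&(np.arange(400)<300))[0]; print(col[c].round(3)[[0,-1]] if len(c) else '')
m=(z>.104)&(z<.15); m[:300]=0;m[:,:290]=0;m[:,355:]=0
v,u=np.where(m); print(len(u),W[m].min(0) if len(u) else '',W[m].max(0) if len(u) else '')
E
```

```text
well [[0.4394 0.1151 0.0175]
 [0.5348 0.421  0.0245]]
tray [[0.3629 0.1157 0.0426]
 [0.4368 0.4188 0.049 ]]
285 [0.39905057 0.41894874 0.04532391] [0.38392071 0.1152123  0.05722604]
[[0.406 0.437 0.106]
 [0.389 0.109 0.109]]
300 [0.41634197 0.41862083 0.04549916] [0.4057176  0.11587043 0.05884582]
[[0.421 0.437 0.106]
 [0.408 0.108 0.109]]
340 [0.46509434 0.46456705 0.00217064] [0.46334917 0.11547685 0.05724811]
[[0.458 0.436 0.107]
 [0.46  0.107 0.109]]
370 [5.02499548e-01 4.64360939e-01 4.33496338e-04] [0.50666788 0.11458106 0.0570568 ]
[[0.487 0.437 0.103]
 [0.499 0.106 0.109]]
1196 [0.41302473 0.04996079 0.10400195] [0.459025   0.07976235 0.14164576]
```

```bash
python3 - <<'E'
from h import *
go((.475,-.303,.2),89)
E
```

```text
shift [  8.89 -57.43   4.93] turn [-90.   -0.1   0. ] rows 9.3 q6? [24. 25.]
```

```bash
python3 -m crank '[[1,-6,1,-10,0,0,6],[2,-12,2,-20,0,0,6],[3,-18,3,-30,0,0,6],[4,-24,4,-40,0,0,6],[5,-30,5,-50,0,0,6]]'
python3 - <<'E'
from h import *
go((.475,-.303,.2),89)
E
```

```text
clock: 7.72
position: [0.4764, 0.0016, 0.2427]
ee_rot: [0.65, -0.275, 0.652, 0.276]
contact_force: [0.2, 0.2, 0.4]
width: 0.0604
shift [  4.27 -21.12 -21.96] turn [-43.1  -0.1  -0.1] rows 4.9 q6? [ -8. -54.]
```

```bash
python3 -m crank '[[1,-4.2,-4.4,-10,0,0,6],[2,-8.4,-8.8,-20,0,0,6],[3,-12.6,-13.2,-30,0,0,6],[4.3,-17,-17.6,-40,0,0,6],[4.3,-21.1,-22,-43,0,0,6]]'
python3 -m crank '[[0,0,0,0,0,0,6],[0,0,0,0,0,0,6]]'
python3 - <<'E'
from h import *
a=snap('wrist','w6.png');go((.475,-.303,.03),89)
W=pts(a); m=(W[...,2]>.045)&(W[...,2]<.066)&(W[...,1]<-.26)&(W[...,1]>-.34)&(W[...,0]>.43)&(W[...,0]<.52);print(W[m].min(0),W[m].max(0))
E
```

```text
clock: 8.35
position: [0.4725, -0.284, 0.1998]
ee_rot: [0.505, -0.493, 0.506, 0.496]
contact_force: [0.7, -0.3, 0.5]
width: 0.06
clock: 8.6
position: [0.4726, -0.2819, 0.2009]
ee_rot: [0.506, -0.492, 0.507, 0.495]
contact_force: [-0.6, 0.3, -0.0]
width: 0.0603
shift [17.15 -0.31 -2.22] turn [-0.4  0.1 -0.1] rows 2.8 q6? [ -38. -127.]
[ 0.45517772 -0.32409972  0.04501026] [ 0.49379652 -0.28589744  0.06131816]
```

View pics/w6.png

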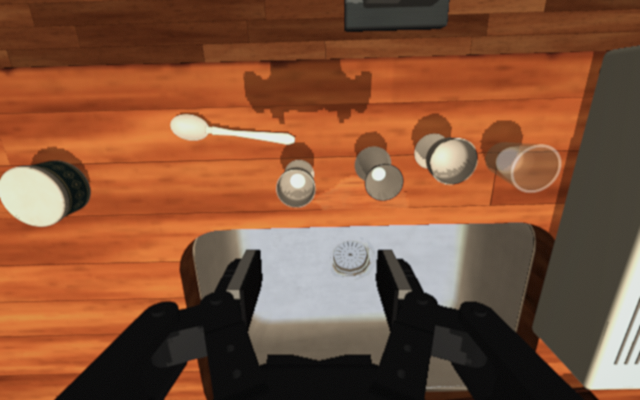

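```bash
python3 -m crank '[[2,-0.2,-2.3,0,0,0,6],[8,-0.2,-2.3,0,0,0,6],[13,-0.2,-2.3,0,0,0,6],[17.1,-0.2,-2.3,0,0,0,6],[17.1,-0.2,-2.3,0,0,0,6]]' 30
python3 -m crank '[[0,0,0,0,0,0,2],[0,0,0,0,0,0,2],[0,0,0,0,0,0,2],[0,0,0,0,0,0,2]]' 30
python3 - <<'E'
from h import *
a=snap('side','s6.png');cv2.imwrite('pics/z6.png',cv2.resize(a['color'][190:310,270:400],None,fx=4,fy=4,interpolation=cv2.INTER_CUBIC))
E
```

```text
clock: 9.28
position: [0.4721, -0.3025, 0.0283]
ee_rot: [0.505, -0.491, 0.506, 0.497]
contact_force: [-0.2, -0.7, 0.1]
width: 0.0603
clock: 9.78
position: [0.4753, -0.3053, 0.0334]
ee_rot: [0.506, -0.495, 0.506, 0.493]
contact_force: [-0.6, 0.1, 4.1]
width: 0.0376
```

View pics/z6.png

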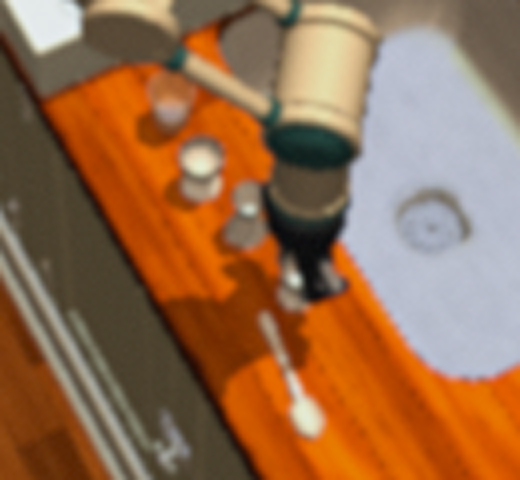

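```bash
python3 -m crank '[[-6,0,0,0,0,0,2],[-12,0,0,0,0,0,2],[-18,0,6,0,0,0,2],[-18,0,12,0,0,0,2],[-18,0,18,0,0,0,2]]'
python3 - <<'E'
from h import *
s=manip.get_state();print(s['width']);go((.4735,.377,.2),89.2)
E
```

```text
clock: 10.45
position: [0.4791, -0.1358, 0.2131]
ee_rot: [0.507, -0.495, 0.506, 0.492]
contact_force: [0.7, 0.2, -0.9]
width: 0.0377
0.03768426195989792
shift [ 1.24  1.88 51.25] turn [-0.7 -0.1  0.2] rows 8.2 q6? [ -24. -112.]
```

```bash
python3 -m crank '[[0,0.3,6,0,0,0,2],[0,0.6,12,0,0,0,2],[0,0.9,18,0,0,0,2],[0,1.2,24,0,0,0,2],[0,1.5,30,0,0,0,2]]'
python3 -m crank '[[0,0.3,6,0,0,0,2],[0,0.5,12,0,0,0,2],[0,0.5,17,0,0,0,2],[0,0.5,18,0,0,0,2],[0,0.5,18,0,0,0,2]]'
python3 - <<'E'
from h import *
s=manip.get_state();print(s['width']);go((.4735,.377,.056),89.2); snap('wrist','w7.png')
E
```

```text
clock: 11.08
position: [0.4704, 0.1652, 0.2116]
ee_rot: [0.506, -0.494, 0.506, 0.494]
contact_force: [1.7, -0.4, -0.7]
width: 0.0373
clock: 11.7
position: [0.4698, 0.3434, 0.211]
ee_rot: [0.505, -0.494, 0.506, 0.494]
contact_force: [-0.2, -0.2, -1.4]
width: 0.0375
0.03752886175280629
shift [15.49 -0.31  3.39] turn [-0.5 -0.1 -0. ] rows 2.5 q6? [ 29. -59.]
```

View pics/w7.png

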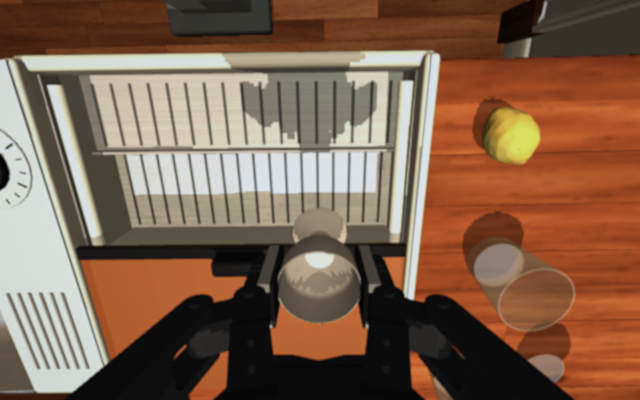

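```bash
python3 - <<'E'
from h import *
a=ld('w7'); W=pts(a)
for v in (120,180,220): print(v,[tuple(W[v,u].round(3)) for u in range(376,436,5)])
for v in (170,): print(v,[tuple(W[v,u].round(3)) for u in range(30,140,8)])
E
```

```text
120 [(np.float64(0.41), np.float64(0.402), np.float64(0.045)), (np.float64(0.411), np.float64(0.407), np.float64(0.044)), (np.float64(0.411), np.float64(0.412), np.float64(0.043)), (np.float64(0.411), np.float64(0.417), np.float64(0.045)), (np.float64(0.408), np.float64(0.413), np.float64(0.082)), (np.float64(0.407), np.float64(0.416), np.float64(0.088)), (np.float64(0.408), np.float64(0.42), np.float64(0.088)), (np.float64(0.408), np.float64(0.424), np.float64(0.088)), (np.float64(0.407), np.float64(0.426), np.float64(0.097)), (np.float64(0.406), np.float64(0.427), np.float64(0.106)), (np.float64(0.406), np.float64(0.429), np.float64(0.11)), (np.float64(0.406), np.float64(0.434), np.float64(0.11))]
180 [(np.float64(0.479), np.float64(0.409), np.float64(0.021)), (np.float64(0.48), np.float64(0.415), np.float64(0.019)), (np.float64(0.48), np.float64(0.421), np.float64(0.019)), (np.float64(0.478), np.float64(0.424), np.float64(0.028)), (np.float64(0.461), np.float64(0.415), np.float64(0.086)), (np.float64(0.461), np.float64(0.42), np.float64(0.087)), (np.float64(0.461), np.float64(0.42
[... 1149 characters left out ...]
float64(0.44), np.float64(0.114), np.float64(0.107)), (np.float64(0.442), np.float64(0.115), np.float64(0.1)), (np.float64(0.443), np.float64(0.116), np.float64(0.093)), (np.float64(0.445), np.float64(0.117), np.float64(0.087)), (np.float64(0.445), np.float64(0.124), np.float64(0.087)), (np.float64(0.446), np.float64(0.128), np.float64(0.082)), (np.float64(0.452), np.float64(0.116), np.float64(0.057)), (np.float64(0.455), np.float64(0.114), np.float64(0.044)), (np.float64(0.458), np.float64(0.115), np.float64(0.033)), (np.float64(0.461), np.float64(0.114), np.float64(0.019)), (np.float64(0.461), np.float64(0.123), np.float64(0.019)), (np.float64(0.462), np.float64(0.132), np.float64(0.018))]
```

```bash
python3 -m crank '[[0,0,0,10,0,0,2],[0,0,0,20,0,0,2],[0,0,0,30,0,0,2],[0,0,0,40,0,0,2],[0,0,0,44,0,0,2]]'
python3 -m crank '[[0,0,0,0,0,0,2],[0,0,0,0,0,0,2]]'
python3 - <<'E'
from h import *
s=manip.get_state();print(s['width'],s['position']);go((.4754,.370,.055),45)
E
```

```text
clock: 12.38
position: [0.4704, 0.3412, 0.2116]
ee_rot: [0.655, -0.267, 0.655, 0.266]
contact_force: [-0.1, -0.5, -0.9]
width: 0.0374
clock: 12.62
position: [0.4703, 0.3424, 0.2116]
ee_rot: [0.654, -0.268, 0.654, 0.268]
contact_force: [-0.5, 0.6, -1.0]
width: 0.0373
0.03734515163232972 [0.47033828 0.34236794 0.21157008]
shift [15.66  1.62  2.3 ] turn [-0.4 -0.   0. ] rows 2.5 q6? [ 29. -15.]
```

```bash
python3 -m crank '[[2,1.6,2.3,0,0,0,2],[8,1.6,2.3,0,0,0,2],[13,1.6,2.3,0,0,0,2],[15.5,1.6,2.3,0,0,0,2],[15.5,1.6,2.3,0,0,0,2]]'
python3 - <<'E'
from h import *
s=manip.get_state();print(s['width'],s['position'],s['contact_force']);snap('wrist','w8.png')
E
```

```text
clock: 13.25
position: [0.4746, 0.3701, 0.0547]
ee_rot: [0.653, -0.269, 0.655, 0.268]
contact_force: [0.6, -0.1, -0.7]
width: 0.0377
0.037655649800257075 [0.47456413 0.37011598 0.05471394] [ 0.58677513 -0.08513327 -0.68170233]
```

View pics/w8.png

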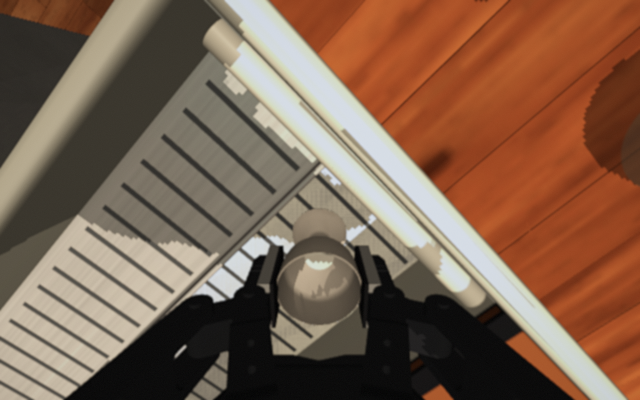

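```bash
python3 -m crank '[[0.15,0,0,0,0,0,2],[0.15,0,0,0,0,0,2],[0.15,0,0,0,0,0,2]]'
python3 -m crank '[[0,0,0,0,0,0,4.8],[0,0,0,0,0,0,4.8],[-2,0,0,0,0,0,4.8],[-8,0,0,0,0,0,4.8],[-14,0,0,0,0,0,4.8]]'
python3 - <<'E'
from h import *
s=manip.get_state();print(s['width'],s['position'],s['contact_force']);snap('wrist','w9.png')
go((.468,-.219,.2),45)
E
```

```text
clock: 13.68
position: [0.4756, 0.3712, 0.0556]
ee_rot: [0.655, -0.268, 0.654, 0.268]
contact_force: [-0.6, -0.1, -0.0]
width: 0.0373
clock: 14.3
position: [0.475, 0.3708, 0.196]
ee_rot: [0.654, -0.268, 0.655, 0.268]
contact_force: [0.7, 0.6, 0.2]
width: 0.0483
0.04825513062556761 [0.47501707 0.37081185 0.19596609] [0.67697508 0.57601538 0.21589754]
shift [  0.08 -41.38 -42.41] turn [-0.4  0.9  0.2] rows 9.5 q6? [ 31. -13.]
```

View pics/w9.png

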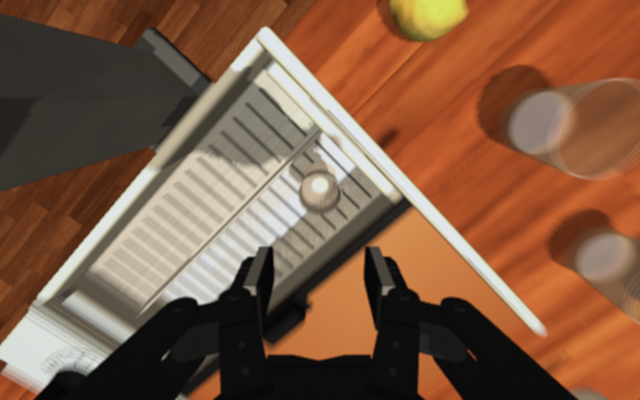

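```bash
python3 -m crank '[[0,-4.2,-4.3,0,0,0,6.5],[0,-8.4,-8.6,0,0,0,6.5],[0,-12.6,-12.9,0,0,0,6.5],[0,-16.8,-17.2,0,0,0,6.5],[0,-21,-21.5,0,0,0,6.5]]'
python3 -m crank '[[0,-4.2,-4.2,0,0,0,6.5],[0,-8.4,-8.5,0,0,0,6.5],[0,-12.6,-12.7,0,0,0,6.5],[0,-17,-17,0,0,0,6.5],[0,-20,-20.5,0,0,0,6.5]]'
python3 - <<'E'
from h import *
snap('wrist','w10.png')
go((.468,-.219,.2),45)
E
```

```text
clock: 14.98
position: [0.4696, 0.0687, 0.1951]
ee_rot: [0.654, -0.269, 0.654, 0.268]
contact_force: [0.8, -0.6, -0.7]
width: 0.0648
clock: 15.6
position: [0.4643, -0.2185, 0.195]
ee_rot: [0.655, -0.268, 0.654, 0.268]
contact_force: [1.2, 0.6, -1.0]
width: 0.0654
shift [-0.51  0.1   0.63] turn [-0.6 -0.3  0.3] rows 0.1 q6? [-33. -78.]
```

View pics/w10.png

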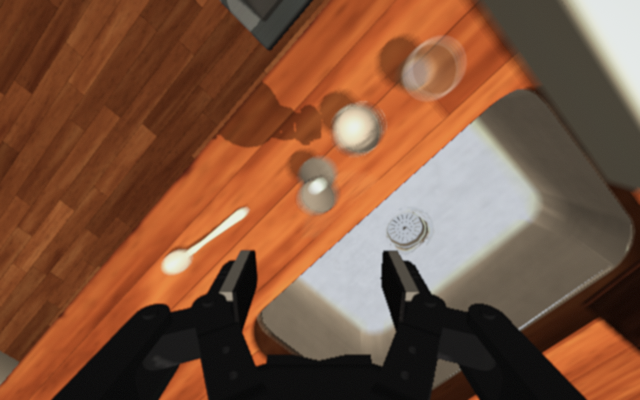

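```bash
python3 -m crank '[[0,0,0,0,0,0,6.5],[0,0,0,0,0,0,6.5]]'
cat >> h.py <<'E'
def objs(f):
    a=snap('wrist',f); W=pts(a); z=W[...,2]; m=(z>.012)&(z<.09)&(W[...,1]<-.01)&(W[...,0]>.38)&(W[...,0]<.6)
    m[250:]=0
    n,l,st,ce=cv2.connectedComponentsWithStats(m.astype(np.uint8))
    for i in range(1,n):
        if st[i,4]>60:
            Q=W[l==i]; top=Q[Q[:,2]>Q[:,2].max()-.012]; print(ce[i].round(0),Q[:,2].max().round(3),(top.max(0)-top.min(0)).round(3)[:2],((top.min(0)+top.max(0))/2).round(3)[:2])
E
python3 - <<'E'
from h import *
objs('w11.png'); go((.468,-.219,.034),45)
E
```

```text
clock: 15.9
position: [0.4641, -0.2147, 0.1948]
ee_rot: [0.654, -0.268, 0.654, 0.269]
contact_force: [0.5, 0.0, -0.8]
width: 0.065
[432.  70.] 0.062 [0.048 0.048] [ 0.461 -0.071]
[358. 130.] 0.061 [0.045 0.045] [ 0.452 -0.151]
[318. 190.] 0.071 [0.036 0.036] [ 0.468 -0.22 ]
shift [16.09 -0.6  -0.05] turn [-0.3  0.  -0. ] rows 2.6 q6? [-33. -77.]
```

```bash
python3 -m crank '[[3,-0.6,0,0,0,0,6.5],[8,-0.6,0,0,0,0,6.5],[13,-0.6,0,0,0,0,6.5],[15.9,-0.6,0,0,0,0,6.5],[15.9,-0.6,0,0,0,0,6.5]]'
python3 -m crank '[[0,0,0,0,0,0,2],[0,0,0,0,0,0,2],[0,0,0,0,0,0,2],[0,0,0,0,0,0,2]]' 30
python3 -m crank '[[-6,0,0,0,0,0,2],[-12,0,0,0,0,0,2],[-17,4,4,0,0,0,2],[-17,8,8,0,0,0,2],[-17,12,12,0,0,0,2]]'
python3 - <<'E'
from h import *
go((.4721,.171,.2),45)
E
```

```text
clock: 16.58
position: [0.4671, -0.2177, 0.0342]
ee_rot: [0.653, -0.267, 0.655, 0.271]
contact_force: [-0.6, 0.4, 0.0]
width: 0.0654
clock: 17.08
position: [0.47, -0.2205, 0.0378]
ee_rot: [0.655, -0.269, 0.653, 0.267]
contact_force: [0.7, 2.4, 7.1]
width: 0.0375
clock: 17.7
position: [0.4702, -0.0493, 0.2079]
ee_rot: [0.656, -0.269, 0.653, 0.267]
contact_force: [1.8, 0.4, -1.5]
width: 0.0372
shift [ 0.76 15.57 15.58] turn [-0.5  0.1  0.2] rows 3.5 q6? [-14. -59.]
```

```bash
python3 -m crank '[[0,4.2,4.2,0,0,0,2],[0,8.5,8.5,0,0,0,2],[0,12.5,12.5,0,0,0,2],[0,13,13,0,0,0,2],[0,13,13,0,0,0,2]]'
python3 -m crank '[[0,0,0,0,0,0,2],[0,0,0,0,0,0,2]]'
python3 - <<'E'
from h import *
snap('wrist','w12.png'); print(manip.get_state()['width'])
go((.4726,.171,.060),45)
E
```

```text
clock: 18.32
position: [0.4707, 0.1334, 0.2061]
ee_rot: [0.654, -0.269, 0.654, 0.269]
contact_force: [-0.3, -0.6, -0.3]
width: 0.0374
clock: 18.58
position: [0.471, 0.1321, 0.206]
ee_rot: [0.654, -0.268, 0.655, 0.268]
contact_force: [0.4, -0.0, -1.4]
width: 0.0375
0.037455384186824876
shift [14.59  2.66  2.83] turn [-0.5 -0.   0. ] rows 2.4 q6? [  8. -37.]
```

View pics/w12.png

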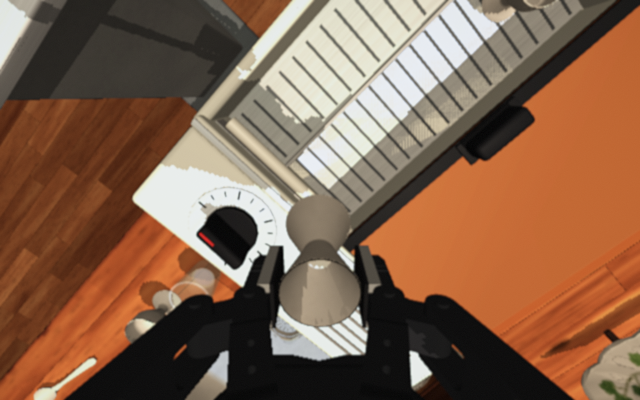

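```bash
python3 -m crank '[[2,2.7,2.8,0,0,0,2],[7,2.7,2.8,0,0,0,2],[12,2.7,2.8,0,0,0,2],[14.4,2.7,2.8,0,0,0,2],[14.4,2.7,2.8,0,0,0,2]]'
python3 -m crank '[[0.2,0,0,0,0,0,2],[0.2,0,0,0,0,0,2],[0.2,0,0,0,0,0,2]]'
```

```text
clock: 19.25
position: [0.471, 0.1714, 0.0606]
ee_rot: [0.653, -0.268, 0.656, 0.268]
contact_force: [0.2, 0.3, -0.6]
width: 0.0377
clock: 19.62
position: [0.4724, 0.1724, 0.0608]
ee_rot: [0.655, -0.268, 0.654, 0.268]
contact_force: [-0.1, -0.4, -0.8]
width: 0.0374
```

```bash
python3 -m crank '[[0.2,0,0,0,0,0,2],[0.2,0,0,0,0,0,2],[0.2,0,0,0,0,0,2]]'
python3 -m crank '[[0,0,0,0,0,0,4.8],[0,0,0,0,0,0,4.8],[-2,0,0,0,0,0,4.8],[-8,0,0,0,0,0,4.8],[-13,0,0,0,0,0,4.8]]'
python3 - <<'E'
from h import *
snap('wrist','w13.png')
go((.452,-.151,.2),45)
E
```

```text
clock: 20.0
position: [0.4718, 0.1724, 0.0579]
ee_rot: [0.654, -0.268, 0.654, 0.268]
contact_force: [-0.5, 0.1, -0.9]
width: 0.0379
clock: 20.62
position: [0.472, 0.1724, 0.1897]
ee_rot: [0.654, -0.268, 0.654, 0.268]
contact_force: [1.3, 0.1, 0.1]
width: 0.0482
shift [ -0.48 -21.4  -24.48] turn [-0.4  0.6  0.4] rows 5.2 q6? [ 12. -32.]
```

View pics/w13.png

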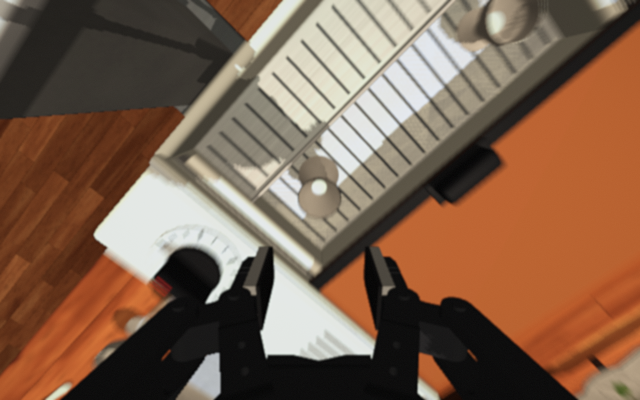

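```bash
python3 -m crank '[[-1,-4,-4.5,0,0,0,7],[-1,-8,-9,0,0,0,7],[-1,-12,-13.5,0,0,0,7],[-1,-16.5,-18.5,0,0,0,7],[-1,-21,-24,0,0,0,7]]'
python3 -m crank '[[0,0,0,0,0,0,7],[0,0,0,0,0,0,7],[0,0,0,0,0,0,7]]'
python3 - <<'E'
from h import *
objs('w14.png'); go((.452,-.151,.034),45)
E
```

```text
clock: 21.3
position: [0.4497, -0.1344, 0.198]
ee_rot: [0.655, -0.269, 0.654, 0.268]
contact_force: [1.3, 0.1, 0.0]
width: 0.0702
clock: 21.68
position: [0.4499, -0.1311, 0.1978]
ee_rot: [0.654, -0.269, 0.654, 0.269]
contact_force: [0.5, 0.1, 0.1]
width: 0.07
[372. 149.] 0.062 [0.048 0.047] [ 0.461 -0.071]
[306. 199.] 0.061 [0.045 0.045] [ 0.452 -0.151]
shift [16.39 -1.57 -1.26] turn [-0.3  0.  -0. ] rows 2.6 q6? [-25. -70.]
```

```bash
python3 -m crank '[[3,-1.6,-1.3,0,0,0,7],[8,-1.6,-1.3,0,0,0,7],[13,-1.6,-1.3,0,0,0,7],[16.4,-1.6,-1.3,0,0,0,7],[16.4,-1.6,-1.3,0,0,0,7]]'
python3 -m crank '[[0,0,0,0,0,0,2],[0,0,0,0,0,0,2],[0,0,0,0,0,0,2],[0,0,0,0,0,0,2]]' 30
python3 -m crank '[[-6,0,0,0,0,0,2],[-12,0,0,0,0,0,2],[-17,5.2,4,0,0,0,2],[-17,9.5,8,0,0,0,2],[-17,13.5,12,0,0,0,2]]'
python3 - <<'E'
from h import *
go((.4735,.237,.2),45)
E
```

```text
clock: 22.35
position: [0.4501, -0.1508, 0.032]
ee_rot: [0.652, -0.268, 0.655, 0.271]
contact_force: [-1.0, 0.1, 0.9]
width: 0.0704
clock: 22.85
position: [0.4535, -0.1534, 0.0357]
ee_rot: [0.655, -0.269, 0.653, 0.267]
contact_force: [1.4, 2.7, 6.7]
width: 0.0433
clock: 23.48
position: [0.4428, 0.0215, 0.2056]
ee_rot: [0.656, -0.269, 0.653, 0.267]
contact_force: [0.9, -0.2, -1.0]
width: 0.0436
shift [ 0.56 13.21 17.29] turn [-0.5  0.1  0.2] rows 3.5 q6? [ -6. -51.]
```

```bash
python3 -m crank '[[0,4,5,0,0,0,2],[0,8,10,0,0,0,2],[0,11.5,14.5,0,0,0,2],[0,11.5,14.5,0,0,0,2],[0,11.5,14.5,0,0,0,2]]'
python3 -m crank '[[0,0,0,0,0,0,2],[0,0,0,0,0,0,2]]'
python3 - <<'E'
from h import *
print(manip.get_state()['width'])
go((.4735,.237,.0557),45)
E
```

```text
clock: 24.1
position: [0.4645, 0.2038, 0.2037]
ee_rot: [0.654, -0.269, 0.654, 0.268]
contact_force: [-0.5, -0.0, 0.3]
width: 0.0434
clock: 24.35
position: [0.465, 0.2028, 0.2039]
ee_rot: [0.654, -0.268, 0.654, 0.268]
contact_force: [-0.4, 0.1, -1.4]
width: 0.0434
0.04339573837377336
shift [14.82  1.84  3.  ] turn [-0.5 -0.   0. ] rows 2.4 q6? [ 16. -29.]
```

```bash
python3 -m crank '[[2,1.8,3,0,0,0,2],[7,1.8,3,0,0,0,2],[12,1.8,3,0,0,0,2],[14.5,1.8,3,0,0,0,2],[14.5,1.8,3,0,0,0,2]]'
python3 -m crank '[[0.2,0,0,0,0,0,2],[0.3,0,0,0,0,0,2],[0.3,0,0,0,0,0,2]]'
```

```text
clock: 24.98
position: [0.4726, 0.2367, 0.0572]
ee_rot: [0.653, -0.268, 0.656, 0.268]
contact_force: [-1.4, -0.6, -1.1]
width: 0.0434
clock: 25.35
position: [0.4731, 0.2378, 0.0561]
ee_rot: [0.654, -0.268, 0.654, 0.268]
contact_force: [-4.2, -0.4, 0.8]
width: 0.0434
```

```bash
python3 -m crank '[[0,0,0,0,0,0,5.4],[0,0,0,0,0,0,5.4],[-2,0,0,0,0,0,5.4],[-8,0,0,0,0,0,5.4],[-13,0,0,0,0,0,5.4]]'
python3 -m crank '[[0,0,0,0,0,0,5.4]]'
python3 - <<'E'
from h import *
snap('wrist','w15.png')
go((.461,-.071,.2),45)
E
```

```text
clock: 25.98
position: [0.4757, 0.2385, 0.1884]
ee_rot: [0.656, -0.269, 0.652, 0.268]
contact_force: [0.4, -0.1, 0.8]
width: 0.0539
clock: 26.1
position: [0.4782, 0.2395, 0.1912]
ee_rot: [0.659, -0.269, 0.649, 0.268]
contact_force: [-1.0, 0.3, 0.8]
width: 0.0538
shift [ -1.24 -20.99 -22.83] turn [-0.4  0.4  0.2] rows 5.0 q6? [ 19. -25.]
```

View pics/w15.png

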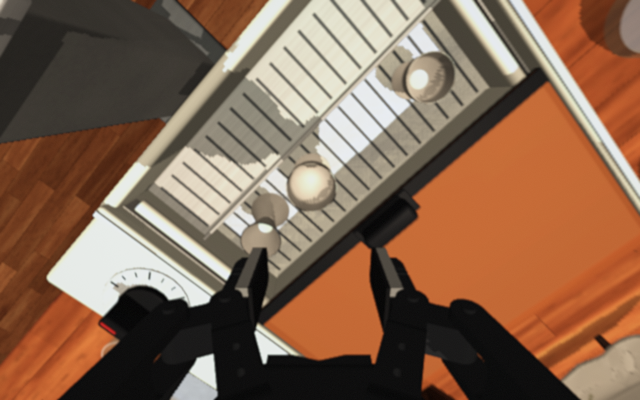

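```bash
python3 -m crank '[[-1,-4.2,-4.6,0,0,0,7],[-1,-8.4,-9.2,0,0,0,7],[-1,-12.6,-13.8,0,0,0,7],[-1,-17,-18.3,0,0,0,7],[-1,-21,-22.8,0,0,0,7]]'
python3 -m crank '[[0,0,0,0,0,0,7],[0,0,0,0,0,0,7],[0,0,0,0,0,0,7]]'
python3 - <<'E'
from h import *
objs('w16.png'); go((.461,-.071,.030),45)
E
```

```text
clock: 26.78
position: [0.4586, -0.0737, 0.1945]
ee_rot: [0.654, -0.268, 0.654, 0.268]
contact_force: [2.1, 0.3, 0.8]
width: 0.0701
clock: 27.15
position: [0.4587, -0.0702, 0.1952]
ee_rot: [0.654, -0.269, 0.654, 0.269]
contact_force: [0.1, 0.1, -0.6]
width: 0.0701
[320. 187.] 0.062 [0.047 0.047] [ 0.461 -0.071]
shift [16.54 -0.23  0.1 ] turn [-0.3 -0.  -0. ] rows 2.6 q6? [-17. -62.]
```

```bash
python3 -m crank '[[3,-0.2,0.1,0,0,0,7],[8,-0.2,0.1,0,0,0,7],[13,-0.2,0.1,0,0,0,7],[16.4,-0.2,0.1,0,0,0,7],[16.4,-0.2,0.1,0,0,0,7]]'
python3 -m crank '[[0,0,0,0,0,0,2],[0,0,0,0,0,0,2],[0,0,0,0,0,0,2],[0,0,0,0,0,0,2]]' 30
python3 -m crank '[[-6,0,0,0,0,0,2],[-12,0,0,0,0,0,2],[-18,0,0,0,0,0,2],[-18,4.5,4.3,0,0,0,2],[-18,8.8,8.6,0,0,0,2]]'
python3 - <<'E'
from h import *
go((.4745,.303,.2),45)
E
```

```text
clock: 27.82
position: [0.459, -0.0704, 0.0298]
ee_rot: [0.652, -0.268, 0.656, 0.271]
contact_force: [-0.7, 0.2, 1.0]
width: 0.0702
clock: 28.32
position: [0.4627, -0.0726, 0.0334]
ee_rot: [0.656, -0.269, 0.653, 0.267]
contact_force: [-0.0, 1.0, 6.8]
width: 0.0448
clock: 28.95
position: [0.4607, 0.0513, 0.2134]
ee_rot: [0.656, -0.268, 0.653, 0.267]
contact_force: [0.5, 0.9, -0.7]
width: 0.0453
shift [ 1.34 17.01 18.6 ] turn [-0.6  0.1  0.1] rows 4.0 q6? [ -2. -47.]
```

```bash
python3 -m crank '[[0,4.2,4.4,0,0,0,2],[0,8.4,9,0,0,0,2],[0,12.5,13.5,0,0,0,2],[0,15,16.3,0,0,0,2],[0,15,16.3,0,0,0,2]]'
python3 -m crank '[[0,0,0,0,0,0,2],[0,0,0,0,0,0,2]]'
python3 - <<'E'
from h import *
print(manip.get_state()['width'])
a=snap('wrist','w17.png')
go((.4745,.303,.0535),45)
E
```

```text
clock: 29.58
position: [0.4708, 0.2743, 0.2117]
ee_rot: [0.654, -0.269, 0.654, 0.27]
contact_force: [-0.0, 0.2, 0.0]
width: 0.045
clock: 29.82
position: [0.4709, 0.2707, 0.2118]
ee_rot: [0.654, -0.268, 0.655, 0.268]
contact_force: [-0.2, 0.6, 0.3]
width: 0.0448
0.04480424938800433
shift [15.84  2.07  2.52] turn [-0.5 -0.   0. ] rows 2.6 q6? [ 23. -22.]
```

View pics/w17.png

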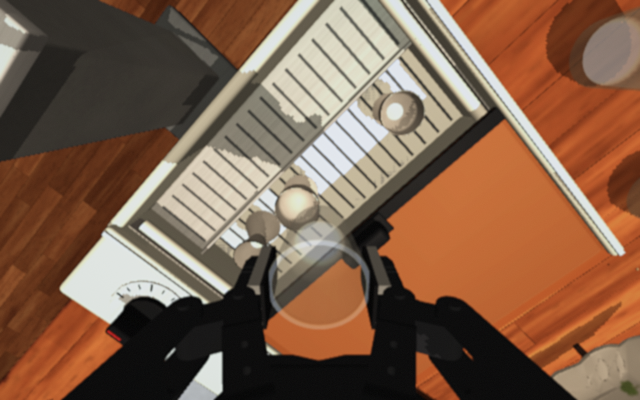

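```bash
python3 - <<'E'
from h import *
a=ld('w17'); print(ray(a,298,206,.08),ray(a,400,112,.08))
W=pts(a); m=(W[...,2]>.068)&(W[...,2]<.086)&(W[...,0]>.445)&(W[...,0]<.505)&(W[...,1]>.14)&(W[...,1]<.405)
n,l,st,ce=cv2.connectedComponentsWithStats(m.astype(np.uint8))
for i in range(1,n):
    if st[i,4]>60: Q=W[l==i];print(ce[i].round(),Q.min(0).round(3),Q.max(0).round(3))
E
```

```text
[0.4691865  0.24320053 0.08      ] [0.47273723 0.37058583 0.08      ]
[407. 113.] [0.455 0.352 0.068] [0.494 0.391 0.081]
[290. 204.] [0.448 0.217 0.068] [0.484 0.263 0.081]
[257. 239.] [0.455 0.179 0.068] [0.476 0.191 0.086]
[243. 253.] [0.454 0.157 0.068] [0.479 0.175 0.086]
```

```bash
python3 -m crank '[[2,2.4,2.8,0,0,0,2],[7,2.4,2.8,0,0,0,2],[12,2.4,2.8,0,0,0,2],[15.6,2.4,2.8,0,0,0,2],[15.6,2.4,2.8,0,0,0,2]]'
python3 -m crank '[[0.2,0,0,0,0,0,2],[0.3,0,0,0,0,0,2],[0.3,0,0,0,0,0,2]]'
python3 -m crank '[[0,0,0,0,0,0,5.6],[0,0,0,0,0,0,5.6],[-2,0,0,0,0,0,5.6],[-8,0,0,0,0,0,5.6],[-14,0,0,0,0,0,5.6]]'
python3 -m crank '[[-4,0,0,0,0,0,5.6],[-4,0,0,0,0,0,5.6]]'
python3 - <<'E'
from h import *
a=snap('wrist','w18.png');snap('side','s18.png')
go((.421,-.374,.2),-5)
E
```

```text
clock: 30.5
position: [0.473, 0.3071, 0.0538]
ee_rot: [0.653, -0.268, 0.656, 0.268]
contact_force: [-0.4, -0.2, -0.1]
width: 0.045
clock: 30.88
position: [0.4743, 0.3088, 0.0535]
ee_rot: [0.655, -0.268, 0.654, 0.268]
contact_force: [-1.1, -0.0, 2.0]
width: 0.045
clock: 31.5
position: [0.4742, 0.3086, 0.1936]
ee_rot: [0.654, -0.269, 0.654, 0.268]
contact_force: [0.5, 0.3, 0.6]
width: 0.056
clock: 31.75
position: [0.4765, 0.3097, 0.2366]
ee_rot: [0.657, -0.268, 0.651, 0.268]
contact_force: [0.4, 0.1, -0.1]
width: 0.0563
shift [  3.25 -44.86 -51.71] turn [49.6 -0.   0. ] rows 11.0 q6? [ 26. -19.]
```

View pics/w18.png

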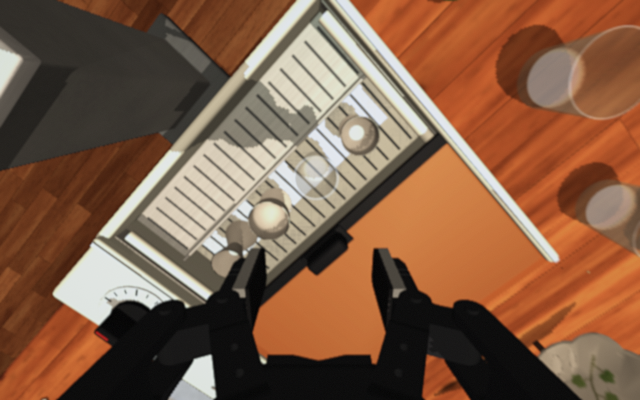

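View pics/s18.png

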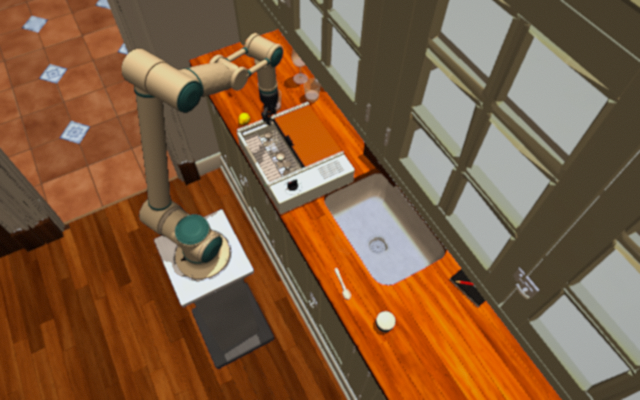

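```bash
python3 -m crank '[[0,-4,-4.7,10,0,0,5],[0,-8,-9.4,20,0,0,5],[0,-12,-14,30,0,0,5],[0,-16,-18.7,40,0,0,5],[0,-20,-23.3,50,0,0,5]]'
python3 - <<'E'
from h import *
go((.41,-.374,.2),-5.6)
E
```

```text
clock: 32.48
position: [0.4473, 0.001, 0.2307]
ee_rot: [0.705, 0.035, 0.707, -0.035]
contact_force: [1.3, -0.5, -0.5]
width: 0.0499
shift [ 3.080e+00 -3.769e+01  2.000e-02] turn [-0.1 -0.2  0. ] rows 6.0 q6? [-9. -3.]
```

```bash
python3 -m crank '[[0,-6,0,0,0,0,5],[0,-12,0,0,0,0,5],[0,-18,0,0,0,0,5],[0,-24,0,0,0,0,5],[0,-30,0,0,0,0,5]]'
python3 -m crank '[[0,-6,0,0,0,0,5],[0,-8.5,0,0,0,0,5],[0,-8.5,0,0,0,0,5],[0,-8.5,0,0,0,0,5]]'
cat >> h.py <<'E'
def spoon(f,vmax=250):
    a=snap('wrist',f); W=pts(a); hsv=cv2.cvtColor(a['color'],cv2.COLOR_BGR2HSV)
    m=(hsv[...,1]<110)&(hsv[...,2]>150)&(W[...,2]<.02)&(W[...,2]>-.01)&(W[...,0]<.5)&(W[...,0]>.3)&(W[...,1]<-.2)&(W[...,1]>-.52); m[vmax:]=0
    n,l,st,ce=cv2.connectedComponentsWithStats(m.astype(np.uint8)); i=1+np.argmax(st[1:,4]); v,u=np.where(l==i)
    P=np.array([ray(a,x,y,.005)[:2] for x,y in zip(u,v)])*1000; r=cv2.minAreaRect(P.astype(np.float32)); print(st[i],r)
    p,ax=P.mean(0),np.linalg.svd(P-P.mean(0))[2][0]; ax=ax*np.sign(ax[1]); t=(P-p)@ax; n_=(P-p)@np.array([-ax[1],ax[0]])
    print('axis deg',np.degrees(np.arctan2(ax[1],ax[0])),'mean',p)
    for k in np.arange(np.floor(t.min()/10)*10,t.max(),10):
        s=(t>=k)&(t<k+10)
        if s.any(): print(k,(n_[s].max()-n_[s].min()).round(1),(p+ax*(k+5)+np.array([-ax[1],ax[0]])*(n_[s].max()+n_[s].min())/2).round(1))
E
python3 - <<'E'
from h import *
print(manip.get_state()['position'])
spoon('w19.png',400)
E
```

```text
clock: 33.1
position: [0.4193, -0.2972, 0.2305]
ee_rot: [0.705, 0.034, 0.707, -0.032]
contact_force: [1.0, 0.3, -0.7]
width: 0.05
clock: 33.6
position: [0.4124, -0.3786, 0.2318]
ee_rot: [0.706, 0.034, 0.707, -0.032]
contact_force: [-0.2, 0.1, 0.6]
width: 0.0501
[ 0.41242736 -0.37863359  0.23179196]
[ 316  105   22  110 1154] ((421.4043273925781, -375.24713134765625), (138.20303344726562, 26.236080169677734), 84.62334442138672)
axis deg 81.3532156121584 mean [ 422.92220016 -383.10423795]
-70.0 5.4 [ 411.8 -447.2]
-60.0 22.5 [ 414.7 -437.5]
-50.0 26.6 [ 416.4 -427.6]
-40.0 26.5 [ 417.4 -417.7]
-30.0 23.5 [ 419.6 -407.9]
-20.0 9.5 [ 421. -398.]
-10.0 8.2 [ 422.4 -388.1]
0.0 6.9 [ 423.9 -378.2]
10.0 7.8 [ 425.2 -368.3]
20.0 8.9 [ 426.6 -358.4]
30.0 10.0 [ 428.  -348.5]
40.0 11.0 [ 429.5 -338.6]
50.0 11.1 [ 431.5 -328.8]
60.0 12.3 [ 432.9 -318.9]
70.0 10.8 [ 434.7 -309. ]
```

View pics/w19.png

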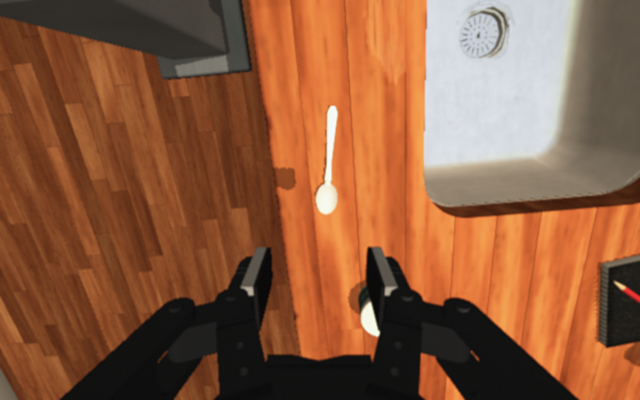

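```bash
python3 - <<'E'
from h import *
go((.424,-.378,.03),-8.7)
E
```

```text
shift [20.22  0.13  1.15] turn [ 3.4 -0.1 -0.1] rows 3.2 q6? [-50. -44.]
```

```bash
python3 -m crank '[[4,0.1,1.2,3.4,0,0,4],[10,0.1,1.2,3.4,0,0,4],[15,0.1,1.2,3.4,0,0,4],[20,0.1,1.2,3.4,0,0,4],[20,0.1,1.2,3.4,0,0,4]]'
python3 -m crank '[[0,0,0,0,0,0,4],[0,0,0,0,0,0,4]]'
python3 - <<'E'
from h import *
go((.424,-.378,.004),-8.7);snap('wrist','w20.png')
E
```

```text
clock: 34.28
position: [0.4228, -0.3765, 0.0299]
ee_rot: [0.703, 0.056, 0.707, -0.051]
contact_force: [-0.7, 0.4, 0.3]
width: 0.0403
clock: 34.52
position: [0.4261, -0.3818, 0.0354]
ee_rot: [0.706, 0.053, 0.704, -0.055]
contact_force: [0.1, -0.4, 0.1]
width: 0.0399
shift [ 3.13  0.36 -0.28] turn [-0.1  0.2  0.2] rows 0.5 q6? [-49. -40.]
```

View pics/w20.png

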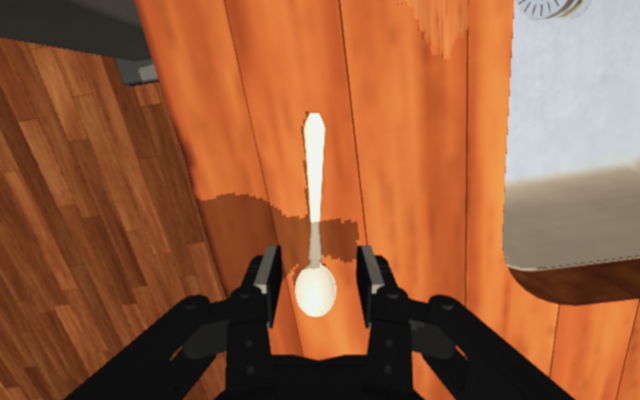

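```bash
python3 -m crank '[[1,0.2,-0.1,0,0,0,4],[2,0.2,-0.1,0,0,0,4],[2.6,0.2,-0.1,0,0,0,4],[2.6,0.2,-0.1,0,0,0,4],[2.6,0.2,-0.1,0,0,0,4]]'
python3 -m crank '[[0,0,0,0,0,0,4],[0,0,0,0,0,0,4]]'
```

```text
clock: 35.2
position: [0.424, -0.3788, 0.0067]
ee_rot: [0.705, 0.054, 0.705, -0.054]
contact_force: [-0.4, -0.4, 0.1]
width: 0.0403
clock: 35.45
position: [0.4241, -0.3787, 0.007]
ee_rot: [0.705, 0.054, 0.705, -0.054]
contact_force: [-0.6, -0.3, 0.1]
width: 0.0399
```

```bash
python3 -m crank '[[0.2,0,0,0,0,0,1],[0.3,0,0,0,0,0,0],[0.3,0,0,0,0,0,0],[0.3,0,0,0,0,0,0],[0.3,0,0,0,0,0,0]]' 35
python3 -m crank '[[0,0,0,0,0,0,0],[0,0,0,0,0,0,0],[-1,0,0,0,0,0,0],[-3,0,0,0,0,0,0],[-3,0,0,0,0,0,0]]'
python3 - <<'E'
from h import *
print(manip.get_state()['width']);snap('wrist','w21.png')
E
```

```text
clock: 36.08
position: [0.424, -0.3787, 0.0045]
ee_rot: [0.705, 0.054, 0.705, -0.054]
contact_force: [-1.0, -0.4, 5.9]
width: 0.0146
clock: 36.7
position: [0.4249, -0.3797, 0.0353]
ee_rot: [0.706, 0.053, 0.704, -0.055]
contact_force: [-0.4, -0.0, -0.1]
width: 0.015
0.014954824983414682
```

View pics/w21.png

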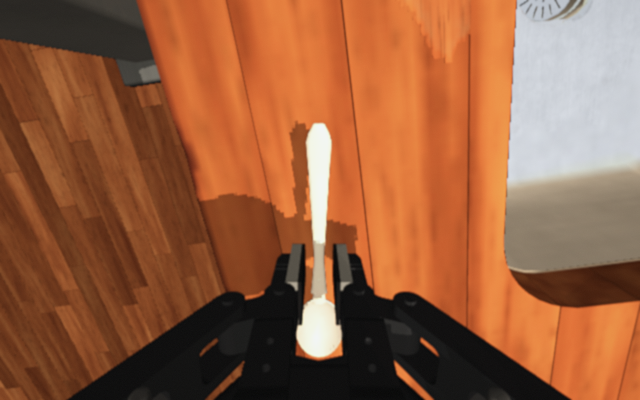

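```bash
python3 -m crank '[[-5,0,0,0,0,0,0],[-11,0,0,0,0,0,0],[-17,2,0,0,0,0,0],[-19,7,0,0,0,0,0],[-19,12,0,0,0,0,0]]'
python3 - <<'E'
from h import *
go((.401,.27,.2),-1.5)
E
```

```text
clock: 37.38
position: [0.4432, -0.2596, 0.2253]
ee_rot: [0.706, 0.054, 0.704, -0.055]
contact_force: [0.7, -0.4, -0.6]
width: 0.0145
shift [  2.4   51.68 -12.34] turn [-7.4  0.2  0.1] rows 8.5 q6? [-38. -29.]
```

```bash
python3 -m crank '[[0,5.5,-1.3,-2,0,0,0],[0,11,-2.6,-4,0,0,0],[0,16.5,-3.9,-6,0,0,0],[0,22,-5.2,-7.2,0,0,0],[0,27.5,-6.5,-7.2,0,0,0]]'
python3 -m crank '[[0,5.5,-0.6,0,0,0,0],[0,11,-1.2,0,0,0,0],[0,16.5,-1.8,0,0,0,0],[0,21,-2,0,0,0,0],[0,21,-2,0,0,0,0]]'
python3 -m crank '[[0,0,0,0,0,0,0],[0,0,0,0,0,0,0]]'
python3 - <<'E'
from h import *
print(manip.get_state()['position']);snap('wrist','w22.png')
go((.401,.27,.12),-1.5)
E
```

```text
clock: 38.0
position: [0.4193, 0.0234, 0.223]
ee_rot: [0.707, 0.01, 0.707, -0.01]
contact_force: [0.2, 0.1, -0.8]
width: 0.0145
clock: 38.62
position: [0.4052, 0.2347, 0.2227]
ee_rot: [0.707, 0.008, 0.708, -0.008]
contact_force: [-0.4, -0.2, -1.6]
width: 0.0144
clock: 38.88
position: [0.4058, 0.231, 0.2234]
ee_rot: [0.707, 0.01, 0.707, -0.011]
contact_force: [0.5, 0.1, -1.3]
width: 0.0145
[0.40579385 0.23097879 0.22336141]
shift [10.35  3.89 -0.6 ] turn [-0.2 -0.   0. ] rows 1.8 q6? [21. 23.]
```

View pics/w22.png

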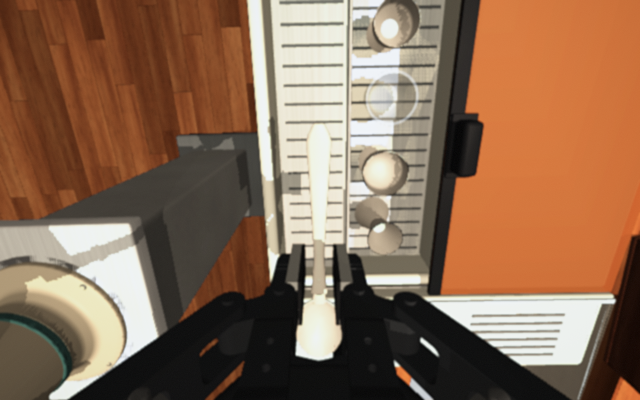

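```bash
python3 -m crank '[[2,3.9,-0.5,0,0,0,0],[7,3.9,-0.5,0,0,0,0],[12,3.9,-0.5,0,0,0,0],[16.6,3.9,-0.5,0,0,0,0],[16.6,3.9,-0.5,0,0,0,0]]'
python3 -m crank '[[0,0,0,0,0,0,0],[0.3,0,0,0,0,0,0],[0.6,0,0,0,0,0,0],[0.6,0,0,0,0,0,0]]'
```

```text
clock: 39.55
position: [0.4009, 0.2696, 0.0556]
ee_rot: [0.705, 0.01, 0.709, -0.011]
contact_force: [0.2, -0.5, 0.0]
width: 0.0142
clock: 40.05
position: [0.4023, 0.2714, 0.0521]
ee_rot: [0.707, 0.01, 0.707, -0.01]
contact_force: [0.7, -0.7, -1.1]
width: 0.0138
```

```bash
python3 -m crank '[[0.2,0,0,0,0,0,0],[0.2,0,0,0,0,0,0],[0.2,0,0,0,0,0,2.8],[0.2,0,0,0,0,0,2.8],[0.2,0,0,0,0,0,2.8]]'
python3 -m crank '[[-2,0,0,0,0,0,2.8],[-7,0,0,0,0,0,2.8],[-13,0,0,0,0,0,2.8],[-19,0,0,0,0,0,2.8],[-24,0,0,0,0,0,2.8]]'
python3 -m crank '[[-2,0,0,0,0,0,3],[-2,-2,0,0,0,0,3],[-2,-2,0,0,0,0,3]]'
python3 - <<'E'
from h import *
print(manip.get_state()['position']);a=snap('wrist','w23.png');snap('side','s23.png');snap('scene','c23.png')
W=pts(a);np.save('pics/W23.npy',W)
E
```

```text
clock: 40.67
position: [0.4075, 0.2735, 0.0523]
ee_rot: [0.711, 0.011, 0.703, -0.008]
contact_force: [7.6, 0.1, 9.6]
width: 0.0282
clock: 41.3
position: [0.4012, 0.2712, 0.2919]
ee_rot: [0.707, 0.01, 0.707, -0.01]
contact_force: [0.4, -0.0, 0.0]
width: 0.0279
clock: 41.68
position: [0.4005, 0.2506, 0.3096]
ee_rot: [0.707, 0.01, 0.708, -0.01]
contact_force: [-0.2, 0.1, -0.6]
width: 0.0299
[0.40053214 0.2506295  0.30956941]
```

View pics/w23.png

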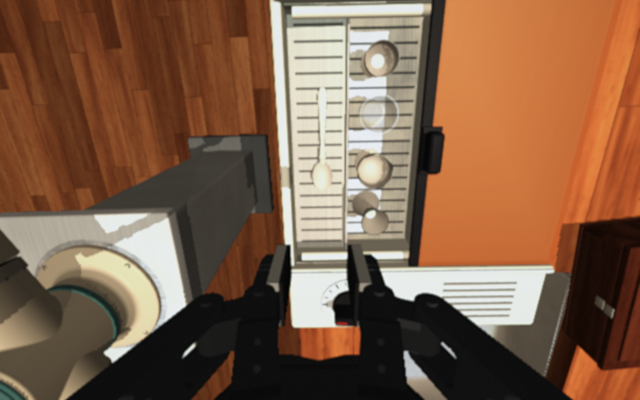

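View pics/s23.png

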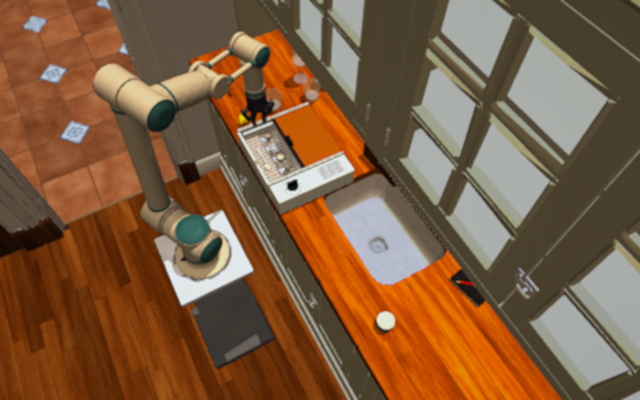

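View pics/c23.png

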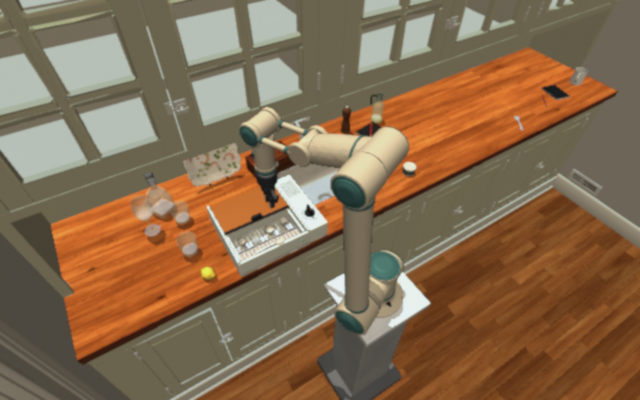

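```bash
python3 - <<'E'
from h import *
W=np.load('pics/W23.npy'); m=(W[...,2]>.112)&(W[...,2]<.13)&(W[...,0]>.48)&(W[...,0]<.56); m[230:]=0
print(W[m].min(0),W[m].max(0),W[m].mean(0),m.sum())
go((.531,.270,.17),-0.8)
E
```

```text
[0.52097301 0.24710791 0.11201798] [0.5371889  0.29249544 0.12639547] [0.52743228 0.27093821 0.12247495] 690
shift [13.89  2.19 12.97] turn [-0.8 -0.1  0. ] rows 3.1 q6? [24. 25.]
```

```bash
python3 -m crank '[[2,1,6,-0.8,0,0,5],[5,2,12,-0.8,0,0,5],[10,2.1,12.8,-0.8,0,0,5],[13.9,2.1,12.8,-0.8,0,0,5],[13.9,2.1,12.8,-0.8,0,0,5]]'
python3 -m crank '[[0,0,0,0,0,0,5],[0,0,0,0,0,0,5]]'
python3 - <<'E'
from h import *
go((.5295,.270,.111),-0.8)
E
```

```text
clock: 42.45
position: [0.5274, 0.2683, 0.1666]
ee_rot: [0.704, 0.004, 0.71, -0.006]
contact_force: [-0.9, 0.3, 0.2]
width: 0.05
clock: 42.7
position: [0.5311, 0.2695, 0.1731]
ee_rot: [0.709, 0.005, 0.706, -0.004]
contact_force: [0.4, -0.5, 0.2]
width: 0.0502
shift [ 6.21  0.04 -0.18] turn [ 0.   0.2 -0.1] rows 1.0 q6? [20. 21.]
```

```bash
python3 -m crank '[[3,0,-0.1,0,0,0,5],[6,0,-0.1,0,0,0,5],[6,0,-0.1,0,0,0,5],[6,0,-0.1,0,0,0,5]]'
python3 -m crank '[[0,0,0,0,0,0,1],[0,0,0,0,0,0,1],[0,0,0,0,0,0,1],[0,0,0,0,0,0,1]]' 40
python3 -m crank '[[0,0,-3,0,0,0,1],[0,0,-7,0,0,0,1],[0,0,-10.5,0,0,0,1],[0,0,-14,0,0,0,1],[0,0,-15.5,0,0,0,1]]'
```

```text
clock: 43.2
position: [0.5302, 0.2693, 0.1127]
ee_rot: [0.708, 0.005, 0.706, -0.004]
contact_force: [0.1, 0.6, 0.2]
width: 0.0501
clock: 43.7
position: [0.5299, 0.2691, 0.1122]
ee_rot: [0.708, 0.005, 0.706, -0.005]
contact_force: [-0.6, -0.4, 5.6]
width: 0.0147
clock: 44.32
position: [0.3738, 0.2709, 0.1121]
ee_rot: [0.708, 0.005, 0.706, -0.004]
contact_force: [2.2, -2.5, 5.6]
width: 0.0148
```

```bash
python3 -m crank '[[0,0,-0.4,0,0,0,1],[0,0,-0.8,0,0,0,1],[0,0,-0.8,0,0,0,1]]'
python3 -m crank '[[0,0,-0.2,0,0,0,1],[0,0,-0.4,0,0,0,1],[0,0,-0.4,0,0,0,1]]'
```

```text
clock: 44.7
position: [0.3668, 0.2709, 0.1121]
ee_rot: [0.708, 0.005, 0.706, -0.005]
contact_force: [-0.2, -2.1, 8.5]
width: 0.0147
clock: 45.08
position: [0.3655, 0.271, 0.1121]
ee_rot: [0.71, 0.004, 0.704, -0.004]
contact_force: [5.8, -3.9, 3.7]
width: 0.0149
```

```bash
python3 -m crank '[[0,0,-0.25,0,0,0,1],[0,0,-0.25,0,0,0,1]]'
python3 -m crank '[[0,0,0,0,0,0,4],[0,0,0,0,0,0,4],[0,0,0,0,0,0,4],[-4,0,0,0,0,0,4],[-10,0,0,0,0,0,4]]'
python3 -m crank '[[-6,-4,2,0,0,0,4],[-10,-8,3,0,0,0,4],[-10,-8,3,0,0,0,4],[-10,-8,3,0,0,0,4]]'
python3 - <<'E'
from h import *
a=snap('wrist','w24.png'); W=pts(a)
m=(W[...,2]>.112)&(W[...,2]<.13)&(W[...,0]>.34)&(W[...,0]<.42)&(W[...,1]>.2)
print(W[m].min(0),W[m].max(0),W[m].mean(0),m.sum())
m=(W[...,2]>.104)&(W[...,2]<.15)&(W[...,0]>.38)&(W[...,0]<.5)&(W[...,1]>.0)&(W[...,1]<.095)
print(W[m].min(0),W[m].max(0),W[m].mean(0),m.sum()); hi=m&(W[...,2]>.132); print('wing',W[hi].min(0),W[hi].max(0),W[hi].mean(0))
Q=W[hi][:,:2]; print(cv2.minAreaRect((Q*1000).astype(np.float32)))
E
```

```text
clock: 45.32
position: [0.3654, 0.271, 0.1122]
ee_rot: [0.711, 0.004, 0.703, -0.004]
contact_force: [10.5, -3.9, -0.7]
width: 0.0145
clock: 45.95
position: [0.3578, 0.2705, 0.2101]
ee_rot: [0.705, 0.004, 0.709, -0.006]
contact_force: [1.3, 0.5, 0.3]
width: 0.0398
clock: 46.45
position: [0.3879, 0.1908, 0.3103]
ee_rot: [0.707, 0.005, 0.707, -0.005]
contact_force: [-0.5, 0.2, -0.4]
width: 0.0401
[0.35665007 0.24856347 0.11232716] [0.37293295 0.29361778 0.12720614] [0.3652929  0.27170407 0.12365829] 698
[0.41318922 0.04665164 0.10431645] [0.43413459 0.07964104 0.14123928] [0.42322665 0.0636414  0.12180838] 462
wing [0.41405868 0.05102634 0.13213836] [0.43095556 0.06352312 0.14123928] [0.42249794 0.05862463 0.13797293]
((422.7394104003906, 57.228878021240234), (11.759224891662598, 17.21965217590332), 84.2948226928711)
```

View pics/w24.png

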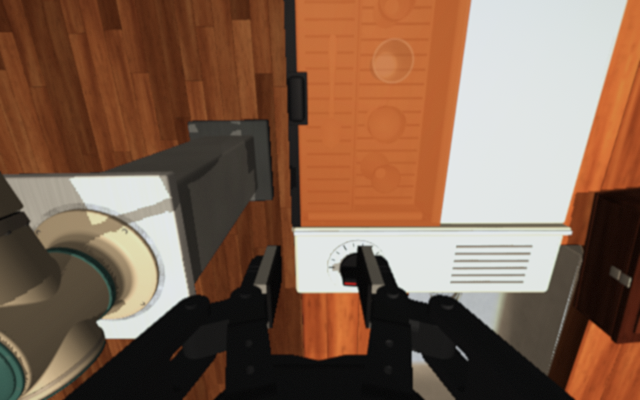

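```bash
python3 -m crank '[[2,-6,1.5,0,0,0,5],[3,-12,3,0,0,0,5],[4,-17,4,0,0,0,5],[4,-19,4.2,0,0,0,5],[4,-19,4.2,0,0,0,5]]'
python3 -m crank '[[0,0,0,0,0,0,5],[0,0,0,0,0,0,5]]'
python3 - <<'E'
from h import *
a=snap('wrist','w25.png'); W=pts(a)
m=(W[...,2]>.104)&(W[...,2]<.15)&(W[...,0]>.38)&(W[...,0]<.5)&(W[...,1]>.0)&(W[...,1]<.095);m[240:]=0
for lo,hi in ((.1,.112),(.112,.13),(.132,.145)):
    h=m&(W[...,2]>lo)&(W[...,2]<hi); Q=W[h]; print(lo,h.sum(),Q.min(0),Q.max(0)); print(cv2.minAreaRect((Q[:,:2]*1000).astype(np.float32)))
v,u=np.where(m);print(u.min(),u.max(),v.min(),v.max(),manip.get_state()['position'])
cv2.imwrite('pics/z25.png',cv2.resize(a['color'][v.min()-30:v.max()+30,u.min()-40:u.max()+40],None,fx=4,fy=4,interpolation=cv2.INTER_CUBIC))
E
```

```text
clock: 47.12
position: [0.427, 0.0002, 0.2688]
ee_rot: [0.706, 0.006, 0.709, -0.005]
contact_force: [-0.2, 0.6, -0.6]
width: 0.0499
clock: 47.38
position: [0.4275, 0.0015, 0.2705]
ee_rot: [0.707, 0.004, 0.707, -0.004]
contact_force: [0.3, 0.3, 0.2]
width: 0.0498
0.1 1120 [0.41277573 0.03245322 0.10438667] [0.47005392 0.08747004 0.11196228]
((432.5894470214844, 59.02417755126953), (47.04595184326172, 59.00354766845703), 44.60993194580078)
0.112 66 [0.41658461 0.05914251 0.11222282] [0.45723533 0.06290405 0.12985566]
((436.94134521484375, 61.2142333984375), (0.7559223175048828, 40.79184341430664), 85.23273468017578)
0.132 660 [0.4150829  0.04805848 0.1320059 ] [0.45759752 0.06274759 0.1417215 ]
((436.3652648925781, 55.51658248901367), (12.06080436706543, 43.08205032348633), 85.24097442626953)
304 361 93 150 [0.42756432 0.00134896 0.27061751]
```

View pics/z25.png

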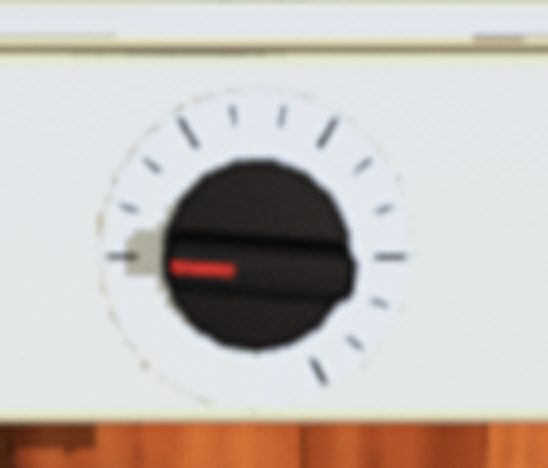

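```bash
python3 -m crank '[[0,2,0.3,-10,0,0,4],[0,4,0.6,-20,0,0,4],[2,5.4,0.9,-30,0,0,4],[5,5.4,0.9,-40,0,0,4],[6,5.4,0.9,-50,0,0,4]]'
python3 -m crank '[[0,0,0,-10,0,0,4],[0,0,0,-20,0,0,4],[0,0,0,-30,0,0,4],[0,0,0,-36,0,0,4],[0,0,0,-36,0,0,4]]'
python3 -m crank '[[0,0,0,0,0,0,4],[0,0,0,0,0,0,4]]'
python3 - <<'E'
from h import *
go((.4364,.0555,.115),85.2);a=snap('wrist','w26.png')
W=pts(a);h=(W[...,2]>.132)&(W[...,2]<.145)&(W[...,0]>.38)&(W[...,0]<.5)&(W[...,1]>.0)&(W[...,1]<.095);h[255:]=0
Q=W[h];print(h.sum(),Q.min(0),Q.max(0)); print(cv2.minAreaRect((Q[:,:2]*1000).astype(np.float32)))
E
```

```text
clock: 48.05
position: [0.4362, 0.0551, 0.2092]
ee_rot: [0.641, -0.296, 0.643, 0.297]
contact_force: [-0.2, -1.2, 0.1]
width: 0.0397
clock: 48.68
position: [0.4374, 0.0547, 0.2109]
ee_rot: [0.521, -0.479, 0.52, 0.479]
contact_force: [0.3, 0.3, 0.6]
width: 0.0405
clock: 48.92
position: [0.4375, 0.0542, 0.2108]
ee_rot: [0.521, -0.479, 0.521, 0.479]
contact_force: [-0.8, -0.9, -1.2]
width: 0.0399
shift [9.58 0.12 0.12] turn [-0. -0.  0.] rows 1.5 q6? [ -2. -87.]
853 [0.41413048 0.04758911 0.13219766] [0.45724542 0.06245155 0.14162756]
((435.7367858886719, 55.273868560791016), (11.92721176147461, 43.076629638671875), 84.8255615234375)
```

View pics/w26.png

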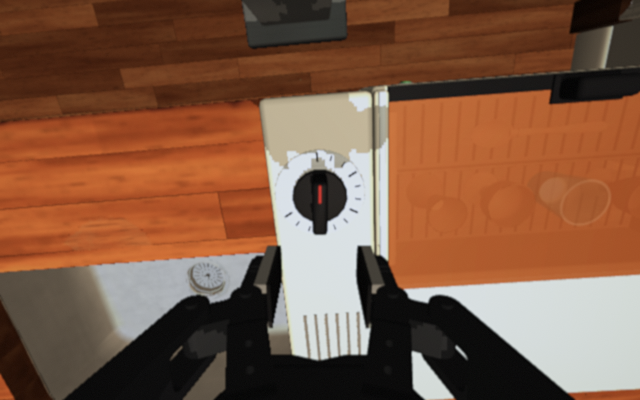

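```bash
python3 -m crank '[[4,0.15,0.12,0,0,0,4],[8,0.15,0.12,0,0,0,4],[9.6,0.15,0.12,0,0,0,4],[9.6,0.15,0.12,0,0,0,4],[9.6,0.15,0.12,0,0,0,4]]'
python3 -m crank '[[0,0,0,0,0,0,0.8],[0,0,0,0,0,0,0.8],[0,0,0,0,0,0,0.8],[0,0,0,0,0,0,0.8]]' 40
python3 - <<'E'
from h import *
s=manip.get_state();print(s['position'],s['moment'],s['contact_force']);go((.436,.0555,.115),85.2)
E
```

```text
clock: 49.6
position: [0.4369, 0.0553, 0.1155]
ee_rot: [0.521, -0.479, 0.52, 0.478]
contact_force: [0.4, 0.5, 0.6]
width: 0.0401
clock: 50.1
position: [0.4368, 0.0551, 0.1157]
ee_rot: [0.521, -0.479, 0.52, 0.478]
contact_force: [-0.6, -2.0, 5.8]
width: 0.0113
[0.43677977 0.05505662 0.11570188] [-0.18464138  0.17526918  0.02560989] [-0.62546161 -1.95095995  5.83449948]
shift [0.07 0.08 0.04] turn [ 0.  -0.   0.1] rows 0.0 q6? [ -2. -87.]
```

Gripped (11.3 mm). Wind clockwise in steps.

```bash
python3 -m crank '[[0,0,0,10,0,0,0.8],[0,0,0,20,0,0,0.8],[0,0,0,30,0,0,0.8],[0,0,0,40,0,0,0.8],[0,0,0,50,0,0,0.8]]'
python3 - <<'E'
from h import *
s=manip.get_state();print(s['position'],s['moment'],s['width'])
E
python3 -m crank '[[0,0,0,10,0,0,0.8],[0,0,0,20,0,0,0.8],[0,0,0,30,0,0,0.8],[0,0,0,40,0,0,0.8],[0,0,0,50,0,0,0.8]]'
python3 -m crank '[[0,0,0,10,0,0,0.8],[0,0,0,20,0,0,0.8],[0,0,0,30,0,0,0.8],[0,0,0,30,0,0,0.8],[0,0,0,30,0,0,0.8]]'
python3 - <<'E'
from h import *
s=manip.get_state();print(s['position'],s['moment'],s['width']);go((.436,.0555,.115),-45)
E
```

```text
clock: 50.72
position: [0.4369, 0.0552, 0.1157]
ee_rot: [0.675, -0.212, 0.674, 0.212]
contact_force: [-0.4, -0.2, 5.8]
width: 0.0111
[0.43689161 0.05519214 0.11569768] [-0.09895747  0.05721124  0.09729733] 0.011099481378511132
clock: 51.35
position: [0.4371, 0.0552, 0.1157]
ee_rot: [0.702, 0.093, 0.7, -0.093]
contact_force: [-0.2, -0.7, 4.5]
width: 0.011
clock: 51.98
position: [0.4372, 0.0552, 0.1157]
ee_rot: [0.655, 0.27, 0.653, -0.269]
contact_force: [-0.5, -1.3, 4.9]
width: 0.011
[0.43723596 0.05516026 0.11570465] [-0.19477092  0.05677312 -0.01115342] 0.011039721794802745
shift [ 0.07 -0.06 -0.11] turn [ 0.2  0.1 -0.1] rows 0.0 q6? [-2. 43.]
```

```bash
python3 -m crank '[[0,0,0,0,0,0,4],[0,0,0,0,0,0,4],[0,0,0,0,0,0,4],[-4,0,0,0,0,0,4],[-7,0,0,0,0,0,4]]'
python3 -m crank '[[0,0,0,-10.5,0,0,4],[0,0,0,-21,0,0,4],[0,0,0,-31.5,0,0,4],[0,0,0,-42,0,0,4],[0,0,0,-52,0,0,4]]'
python3 -m crank '[[0,0,0,-10.5,0,0,4],[0,0,0,-21,0,0,4],[0,0,0,-31.5,0,0,4],[0,0,0,-42,0,0,4],[0,0,0,-52,0,0,4]]'
python3 -m crank '[[0,0,0,-10.5,0,0,4],[0,0,0,-21,0,0,4],[0,0,0,-31.5,0,0,4],[0,0,0,-42,0,0,4],[0,0,0,-52,0,0,4]]'
python3 -m crank '[[0,0,0,-10.5,0,0,4],[0,0,0,-21,0,0,4],[0,0,0,-24,0,0,4],[0,0,0,-24,0,0,4],[0,0,0,-24,0,0,4]]'
python3 - <<'E'
from h import *
go((.436,.0555,.115),135);a=snap('wrist','w27.png')
W=pts(a);h=(W[...,2]>.132)&(W[...,2]<.145)&(W[...,0]>.38)&(W[...,0]<.5)&(W[...,1]>.0)&(W[...,1]<.095);h[255:]=0
Q=W[h];print(h.sum(),Q.min(0),Q.max(0)); print(cv2.minAreaRect((Q[:,:2]*1000).astype(np.float32)))
E
```

```text
clock: 52.6
position: [0.4362, 0.0554, 0.1856]
ee_rot: [0.654, 0.269, 0.654, -0.269]
contact_force: [0.6, -0.7, -0.4]
width: 0.0402
clock: 53.22
position: [0.4359, 0.0554, 0.1845]
ee_rot: [0.705, -0.046, 0.706, 0.047]
contact_force: [0.1, 0.3, -0.2]
width: 0.0403
clock: 53.85
position: [0.4359, 0.0554, 0.1845]
ee_rot: [0.614, -0.351, 0.614, 0.351]
contact_force: [0.1, -0.1, -0.0]
width: 0.0401
clock: 54.48
position: [0.4359, 0.0554, 0.1845]
ee_rot: [0.398, -0.585, 0.398, 0.585]
contact_force: [-0.2, 0.8, 0.4]
width: 0.0402
clock: 55.1
position: [0.436, 0.0553, 0.1846]
ee_rot: [0.27, -0.654, 0.27, 0.654]
contact_force: [-0.3, -1.1, -0.3]
width: 0.0397
shift [ 6.96 -0.01  0.01] turn [ 0.2  0.  -0. ] rows 1.1 q6? [  -2. -137.]
1011 [0.41787602 0.03646776 0.13203803] [0.45422926 0.07255619 0.14159665]
((435.99688720703125, 54.2222900390625), (43.197425842285156, 11.358896255493164), 45.43844985961914)
```

View pics/w27.png

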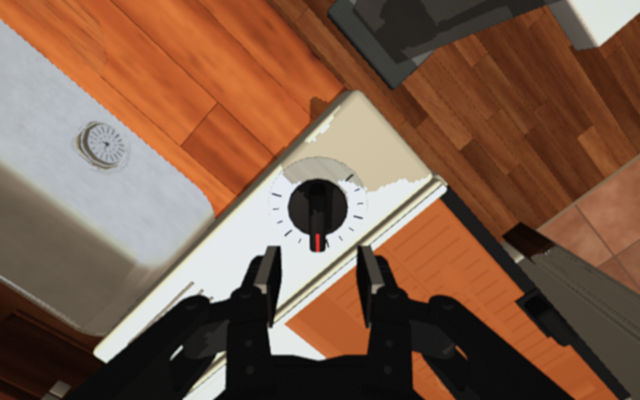

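```bash
python3 -m crank '[[4,0,0,0,0,0,4],[6.9,0,0,0,0,0,4],[6.9,0,0,0,0,0,4],[6.9,0,0,0,0,0,0.8],[6.9,0,0,0,0,0,0.8]]' 40
python3 -m crank '[[0,0,0,0,0,0,0.8],[0,0,0,0,0,0,0.8],[0,0,0,0,0,0,0.8]]'
python3 -m crank '[[0,0,0,10,0,0,0.8],[0,0,0,20,0,0,0.8],[0,0,0,30,0,0,0.8],[0,0,0,40,0,0,0.8],[0,0,0,50,0,0,0.8]]'
python3 -m crank '[[0,0,0,10,0,0,0.8],[0,0,0,20,0,0,0.8],[0,0,0,30,0,0,0.8],[0,0,0,40,0,0,0.8],[0,0,0,50,0,0,0.8]]'
python3 - <<'E'
from h import *
s=manip.get_state();print(s['position'],s['moment'],s['width']);go((.436,.0555,.115),35)
E
```

```text
clock: 55.78
position: [0.4374, 0.0553, 0.1171]
ee_rot: [-0.27, 0.655, -0.269, -0.653]
contact_force: [0.2, -0.0, 0.1]
width: 0.0113
clock: 56.15
position: [0.4373, 0.0553, 0.1171]
ee_rot: [-0.27, 0.655, -0.269, -0.653]
contact_force: [-0.3, -0.3, 5.3]
width: 0.0113
clock: 56.78
position: [0.4375, 0.0549, 0.1171]
ee_rot: [0.522, -0.478, 0.521, 0.476]
contact_force: [-0.2, -1.2, 6.6]
width: 0.0108
clock: 57.4
position: [0.4373, 0.0546, 0.1171]
ee_rot: [0.675, -0.213, 0.674, 0.211]
contact_force: [-0.9, -1.3, 7.9]
width: 0.0113
[0.43731133 0.05464852 0.11709531] [-0.34226694  0.11609784  0.0675155 ] 0.011264033745527174
shift [ 0.21  0.15 -0.06] turn [-0.1  0.1  0.2] rows 0.0 q6? [ -2. -37.]
```

```bash
for i in 1; do python3 -m crank '[[0,0,0,4,0,0,0.8],[0,0,0,4,0,0,0.8]]'; done
python3 - <<'E'
from h import *
s=manip.get_state();print(s['moment'],s['width']);go((.436,.0555,.115),31)
E
python3 -m crank '[[0,0,0,4,0,0,0.8],[0,0,0,4,0,0,0.8]]'
python3 - <<'E'
from h import *
s=manip.get_state();print(s['moment'],s['width']);go((.436,.0555,.115),27)
E
python3 -m crank '[[0,0,0,4,0,0,0.8],[0,0,0,4,0,0,0.8]]'
python3 - <<'E'
from h import *
s=manip.get_state();print(s['moment'],s['width'],s['effort'][5]);go((.436,.0555,.115),23)
E
```

```text
clock: 57.65
position: [0.4372, 0.0546, 0.1171]
ee_rot: [0.682, -0.191, 0.68, 0.189]
contact_force: [0.4, -0.9, 6.1]
width: 0.0114
[-0.36752642  0.15016621  0.00184555] 0.011409875530846787
shift [ 0.21  0.14 -0.06] turn [0.2 0.1 0.2] rows 0.0 q6? [ -2. -33.]
clock: 57.9
position: [0.4372, 0.0546, 0.1171]
ee_rot: [0.688, -0.168, 0.686, 0.166]
contact_force: [-0.1, -2.2, 6.1]
width: 0.0113
[-0.28349026  0.16343132  0.56892066] 0.011326021654400957
shift [ 0.2   0.14 -0.07] turn [0.3 0.1 0.2] rows 0.0 q6? [ -2. -29.]
clock: 58.15
position: [0.4372, 0.0546, 0.1171]
ee_rot: [0.693, -0.145, 0.691, 0.143]
contact_force: [-1.0, -2.1, 6.7]
width: 0.011
[-0.17354024  0.12124554  1.46016301] 0.010986648007574335 1.5973767265677452
shift [ 0.21  0.13 -0.08] turn [0.5 0.1 0.2] rows 0.1 q6? [ -2. -25.]
```

```bash
python3 -m crank '[[0,0,0,0,0,0,4],[0,0,0,0,0,0,4],[0,0,0,0,0,0,4],[-4,0,0,0,0,0,4],[-8,0,0,0,0,0,4]]'
python3 -m crank '[[0,0,0,0,0,0,4],[0,0,0,0,0,0,4]]'
python3 - <<'E'
from h import *
go((.42,-.1,.3),45);a=snap('wrist','w28.png')
W=pts(a);h=(W[...,2]>.132)&(W[...,2]<.145)&(W[...,0]>.38)&(W[...,0]<.5)&(W[...,1]>.0)&(W[...,1]<.095);h[255:]=0
Q=W[h];print(h.sum(),Q.min(0),Q.max(0)); print(cv2.minAreaRect((Q[:,:2]*1000).astype(np.float32)))
E
```

```text
clock: 58.78
position: [0.4356, 0.0553, 0.1961]
ee_rot: [0.692, -0.142, 0.693, 0.142]
contact_force: [1.1, -0.1, 0.4]
width: 0.0401
clock: 59.02
position: [0.4355, 0.0553, 0.1951]
ee_rot: [0.692, -0.142, 0.693, 0.142]
contact_force: [-0.4, 0.0, -0.7]
width: 0.0397
shift [-10.49 -13.66  -7.55] turn [-21.8  -0.1  -0. ] rows 3.0 q6? [ -2. -25.]
943 [0.42173653 0.03521864 0.13215853] [0.4502184  0.0765545  0.14147952]
((436.0780334472656, 55.80812072753906), (11.984832763671875, 43.72381591796875), 28.64084243774414)
```

View pics/w28.png

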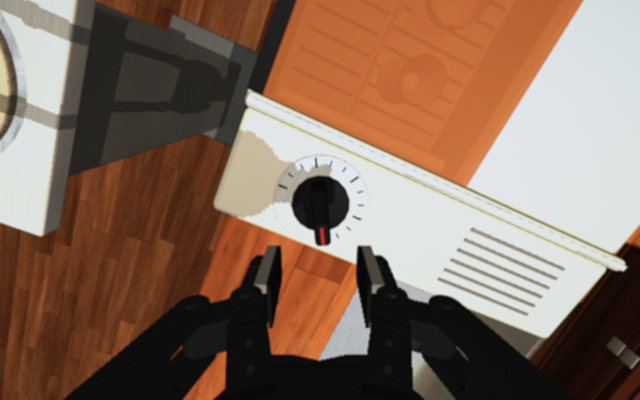

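```bash
python3 -m crank '[[-5,-3,-2,0,0,0,4],[-10,-8,-4.5,0,0,0,4],[-12,-13,-7.5,0,0,0,4],[-12,-13.6,-7.5,0,0,0,4],[-12,-13.6,-7.5,0,0,0,4]]'
python3 -m crank '[[0,0,0,0,0,0,4],[0,0,0,0,0,0,4]]'
python3 - <<'E'
from h import *
a=snap('side','s29.png');b=snap('scene','c29.png');w=snap('wrist','w29.png')
x=cv2.resize(a['color'][90:210,230:370],None,fx=2.8,fy=4,interpolation=cv2.INTER_CUBIC);y=cv2.resize(b['color'][150:290,190:330],None,fx=2.8,fy=480/140,interpolation=cv2.INTER_CUBIC)
cv2.imwrite('pics/z29.png',np.hstack([x,y]))
W=pts(b); m=(W[...,2]>.112)&(W[...,2]<.13)&(W[...,0]>.33)&(W[...,0]<.5)&(W[...,1]>.23)&(W[...,1]<.31)
print(W[m].mean(0),m.sum())
for n,(u,v) in dict(tin=(410,168),lem=(208,273),tum=(190,245)).items(): print(n,W[v,u].round(3))
E
```

```text
clock: 59.7
position: [0.4205, -0.0995, 0.3144]
ee_rot: [0.692, -0.141, 0.693, 0.142]
contact_force: [-0.8, -0.1, -1.3]
width: 0.04
clock: 59.95
position: [0.4204, -0.0978, 0.3148]
ee_rot: [0.692, -0.142, 0.693, 0.143]
contact_force: [0.5, 0.3, -0.2]
width: 0.0402
[0.36715737 0.27275804 0.12180193] 53
tin [ 0.463 -0.575  0.049]
lem [0.417 0.549 0.046]
tum [0.559 0.565 0.083]
```

View pics/z29.png

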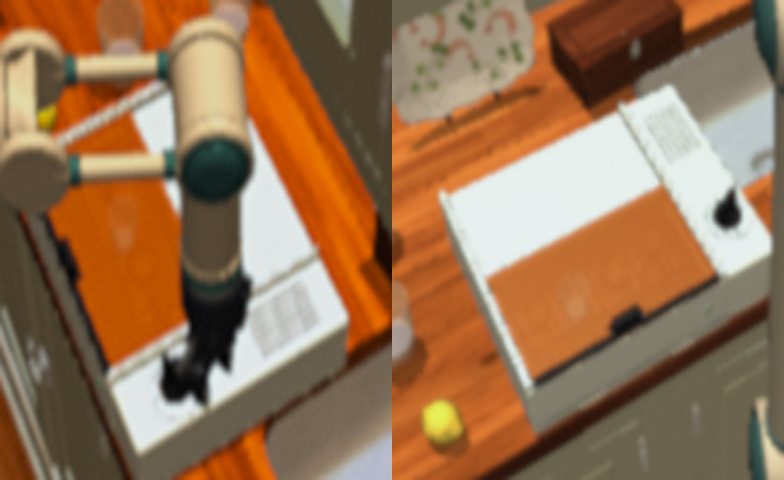

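View pics/w29.png

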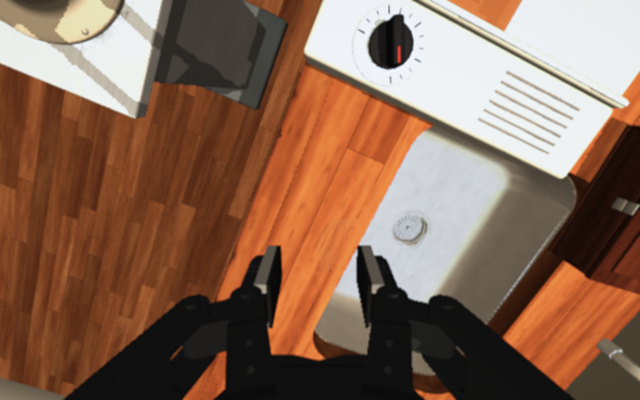

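```bash
python3 - <<'E'
from h import *
print(manip.sign_off())
E
```

```text
the job is handed in; nothing more can be done
None
```

The job is done and handed in, at about 60 s on the robot's clock.

- **Cover open:** I slid it back to its stop, and the camera put its front edge within a millimetre or so of where it should be. It had started about 17 mm open, not shut. On the way back I ran it into the stop harder than intended, with about 55 N at the wrist (limit 120 N), and then eased off.
- **Pieces:** both egg cups, the shot glass and the jigger went into the rear well. The teaspoon was the only spoon on the worktop in front of the sink, and it now lies lengthways in the front tray. With the cover still open, the pictures showed all four standing upright and the worktop in front of the sink clear. There is another spoon at the far end of the worktop, about 1.5 m to the right. It is out of reach and not in front of the sink, so I left it.
- **Cover shut, then timer:** I pushed the cover to its front stop (about 10 N) before touching the key. I then wound the key clockwise in two grips until the moment rose sharply at the stop. After I let go, the wing read 240.6°, which is 4.2 rad.
- **Last checks:** the cover was still shut and the gripper was clear of everything. I checked the lemon, tin and tumbler at one spot each and they had not moved beyond camera error. I did not confirm the lamp as lit, and I did not re-measure the key's angle after moving the arm away.

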